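Change the filter cartridges of a worktop water purifier

TASK

Change the filters of the water purifier. First turn the valve lever fully to closed (red mark); then lift out every spent brown cartridge and put it in the grey drip tray, and put each fresh white cartridge fully home in the bay of its own colour, turned so that its rib drops into that bay's notch. Only when all this is done with the valve still closed, set the lever to the yellow flush mark, and leave the glass, the mug and the honey jar undisturbed.

Things in the scene. Friction and masses are not known exactly. Their poses are not given: they have to be found in the camera images.
- purifier: white worktop water purifier, fixed, 170 x 440 x 80 mm (spout at its left end up to 140 mm high). Origin: on the worktop under its middle; its x axis points away from the front (to the wall), y to its left, z up. Three keyed bays in a row along y; a rear housing 80 mm high begins 48 mm behind their centres. Valve at the right end.
- bay_blue (a point): the bay with the blue band: centre of its well's floor, 30 mm above the worktop. The well is an open round collar, 40 mm deep (rim 70 mm above the worktop), inner radius 26.5 mm, outer 32.5 mm, with one vertical notch 13 mm wide cut right through its wall; neighbouring bays are 85 mm apart
- notch_blue (a point): middle of the notch of the blue bay, at floor height, 30.5 mm from the bay's centre: the horizontal line from bay_blue to this point is the way the key rib must point (it differs from bay to bay)
- bay_green (a point): the bay with the green band: centre of its well's floor, 30 mm above the worktop. The well is an open round collar, 40 mm deep (rim 70 mm above the worktop), inner radius 26.5 mm, outer 32.5 mm, with one vertical notch 13 mm wide cut right through its wall; neighbouring bays are 85 mm apart
- notch_green (a point): middle of the notch of the green bay, at floor height, 30.5 mm from the bay's centre: the horizontal line from bay_green to this point is the way the key rib must point (it differs from bay to bay)
- bay_orange (a point): the bay with the orange band: centre of its well's floor, 30 mm above the worktop. The well is an open round collar, 40 mm deep (rim 70 mm above the worktop), inner radius 26.5 mm, outer 32.5 mm, with one vertical notch 13 mm wide cut right through its wall; neighbouring bays are 85 mm apart
- notch_orange (a point): middle of the notch of the orange bay, at floor height, 30.5 mm from the bay's centre: the horizontal line from bay_orange to this point is the way the key rib must point (it differs from bay to bay)
- new_blue: fresh cartridge, white, blue band and cap, 50 mm diameter, 110 mm tall, 160 g, weight low down; at the start upright and loose on the worktop. Origin: centre of its foot, z up along it; body x axis = direction of the key rib: a fin 8 mm wide, 4 to 50 mm above the foot, out to 36 mm from the axis; a white pointer on the cap lies over it. Grip the plain round cap (82 to 110 mm above the foot)
- key_new_blue (a point): foot end of the rib of new_blue, 30.5 mm from its axis at foot height; coincides with notch_blue when fully home (foot on the well's floor). Foot bevelled 3.5 mm, rib's end narrowed to 4.5 mm. With the rib off the notch it cannot enter: the rib stands on the rim, the foot about 35 mm above the well's floor
- new_green: fresh cartridge, white, green band and cap, 50 mm diameter, 110 mm tall, 160 g, weight low down; at the start upright and loose on the worktop. Origin: centre of its foot, z up along it; body x axis = direction of the key rib: a fin 8 mm wide, 4 to 50 mm above the foot, out to 36 mm from the axis; a white pointer on the cap lies over it. Grip the plain round cap (82 to 110 mm above the foot)
- key_new_green (a point): foot end of the rib of new_green, 30.5 mm from its axis at foot height; coincides with notch_green when fully home (foot on the well's floor). Foot bevelled 3.5 mm, rib's end narrowed to 4.5 mm. With the rib off the notch it cannot enter: the rib stands on the rim, the foot about 35 mm above the well's floor
- new_orange: fresh cartridge, white, orange band and cap, 50 mm diameter, 110 mm tall, 160 g, weight low down; at the start upright and loose on the worktop. Origin: centre of its foot, z up along it; body x axis = direction of the key rib: a fin 8 mm wide, 4 to 50 mm above the foot, out to 36 mm from the axis; a white pointer on the cap lies over it. Grip the plain round cap (82 to 110 mm above the foot)
- key_new_orange (a point): foot end of the rib of new_orange, 30.5 mm from its axis at foot height; coincides with notch_orange when fully home (foot on the well's floor). Foot bevelled 3.5 mm, rib's end narrowed to 4.5 mm. With the rib off the notch it cannot enter: the rib stands on the rim, the foot about 35 mm above the well's floor
- spent_blue: spent filter cartridge, brown body, blue band and dull dark blue cap, same shape, size and axes as the fresh ones; stands fully home in the blue bay at the start (cap top 140 mm above the worktop), lifts straight out. One or two of the three are present, the others are long gone (absent)
- spent_green: spent filter cartridge, brown body, green band and dull dark green cap, same shape, size and axes as the fresh ones; stands fully home in the green bay at the start (cap top 140 mm above the worktop), lifts straight out. One or two of the three are present, the others are long gone (absent)
- spent_orange: spent filter cartridge, brown body, orange band and dull dark orange cap, same shape, size and axes as the fresh ones; stands fully home in the orange bay at the start (cap top 140 mm above the worktop), lifts straight out. One or two of the three are present, the others are long gone (absent)
- valve (a joint): valve lever's angle about its vertical axis: 0 = closed, lever pointing to the purifier's front (-x of the purifier) over the red mark, against its stop; grows anticlockwise seen from above, to the purifier's right; 0.87 (50 degrees) = flush, lever over the yellow mark; 1.55 = run, lever over the black mark; stop at 1.75. Friction about 2 N at the knob, no spring: stays where left.
- valve_axis (a point): point on the lever's vertical axis, 54 mm above the worktop, on top of the round valve body (76 mm diameter) that carries the red, yellow and black marks
- valve_knob (a point): upper end of the lever's upright knob, 104 mm above the worktop, 55 mm from the axis: a round post 17 mm in diameter, its free part 73 to 104 mm above the worktop, to pinch or push from above
- drip_tray: grey open drip tray, loose, 200 x 140 x 32 mm, walls and floor 4 mm. Origin: centre of its underside; long side along its x axis; the spent cartridges go here, standing or lying
- tumbler: bystander: glass tumbler, 80 mm diameter, 91 mm tall, standing under the spout on the purifier's drip grid (14 mm high). Origin: centre of its underside
- mug: bystander: spotted mug, 82 x 117 x 91 mm, standing on the worktop. Origin: centre of its underside
- honey_jar: bystander: jar with red lid, 65 x 65 x 100 mm, standing on the worktop. Origin: centre of its underside
There are look-alikes about, which are no part of the job. Leave any pink look-alike of the new_green alone. Leave any pink look-alike of the spent_orange alone.

How it is judged:
By the outcome, as a careful person would: the job done as asked, in the order asked, and still so for the second after the job is handed in, with the robot touching nothing.
Of spent_blue, spent_green, spent_orange only 1 to 2 are there at a start; the rules pass over those that are not, and their reading is None.
At some moment in a run one of new_blue, new_green, new_orange may be knocked a few centimetres aside while the robot is not near it.
It also fails if it takes over 210 s, if anything falls off the work surface, if the arm or the gripper's body presses on something with over 40 N, if the wrist force passes 120 N, or if a joint passes its speed limit or range.

ROBOT

A 6-joint arm with a two-finger parallel gripper is mounted at the origin on a cart in front of the work surface, level with it; the furniture and walls round the work are solid. World frame = base frame: x ahead of the robot, y to its left, z up, the work surface at z = 0. Lengths are in mm, angles in rad, forces in N, time in s.
With the tool pointing down it reaches from about 275 to 1000 mm from the base axis. Payload 8.4 kg.
Tool frame: the origin (TCP) lies at the very end of the fingers, on their centre line; the grasp point (between the pads) lies 19 mm behind it; z points along the fingers, y is the line along which they close (so a half turn about z gives the same grasp; the last joint's range is limited). The gripper opens to 85 mm and grips with 20 to 120 N. Pads are 22 mm wide; open, the fingers measure 114 mm over their backs; the gripper's body (76 mm by 85 mm) begins 54 mm behind the grasp point. The pads swing forward as they close: fully open they stand 13 mm farther back than shut.
Start: joints at [-1.172, 0.353, 1.633, -0, 1.155, -0.002], TCP at [243.846, -575.471, 231.281] pointing down, gripper open.
Joint ranges: [-2.63, 2.63], [-0.92, 2.1], [0.06, 2.66], [-1.3, 4.44], [0, 2.69], [-3.02, 3.02]. Speed limits (rad/s): [2.22, 2.22, 2.79, 3.14, 3.14, 3.14].

INTERFACE

Orientations are given as [roll, pitch, yaw] about the fixed x, y, z axes, in that order (R = Rz(yaw) Ry(pitch) Rx(roll)).
In Python, from rig import r, vision gives the robot as it stands. The module is installed in compiled form; this text tells all that it offers.
- The arm moves only by the tool play_rows, never from a script. Its argument "steps" is a list of rows, each an object with "delta_pos": the shift along the tool's x, y, z in cm, a list of three; "yaw": the turn about the tool's z in rad; "jaw": the opening in per cent of the stroke, from 0 (shut) to 100 (fully open). A call has exactly 8 rows; each row is the pose to reach, as a shift and turn from the pose commanded when the call began, along the tool's axes at that moment; what a row does not reach only later rows make up. A row lasts 1/10 s, in which the tool goes at most 50 mm and 8.59 degrees, less where a joint would pass 70% of its speed; a pose out of reach is approached as far as the arm can. A call with a gripper value outside its range is refused whole. The fingers move at their own pace and stop on an object; "grip_force" is the grip in N (left out, the last holds). Time passes only in rows, so rows that repeat a pose let the fingers close, or fill a call up. It gives the time, the measured TCP pose, the force, the opening and the grip force at its end, in the units of the state.
- r.sense(): the state, without advancing time (a new reading comes with each control period).
- vision.grab_frame(name): name is "scene" or "side" or "wrist"; returns (picture, depth): 400x640x3 uint8, red, green, blue; 400x640 float32, mm along the optical axis (not along the pixel's ray), 0 where there is no reading.
- vision.calibration(name): a dict with "mtx" (3x3 intrinsics, pixels), "extrinsics" (4x4, takes a point from camera to world coordinates). Camera axes: x right, y down, z forward; pixel columns grow to the right and rows downward; lengths in mm; the calibration is good to about 2 mm. The wrist camera is an equidistant fisheye: a pixel r from the principal point sees the ray r / f radians off the axis. A picture is of the moment at which its call begins: read the wrist's pose just before it. calibration takes no time and is no camera call; for the wrist camera it gives the pose at the moment of the call.
- r.sign_off(): hands the job in; it is judged then, once.
Trained networks look in the newest picture that a camera, given by its name, has taken for a name from the list of things; names that differ only in an ending like _2 or _b are one class to them, and where a whole thing is asked for, a point or a joint stands for the part that bears it (a point fixed in the world has none). Each returns a list of dicts, best first, with "conf" (0 to 1); they miss things now and then, are a little off and sometimes report something else, mostly with a low value. They report only what shows in the picture. A call takes as long as a camera call. They do not tell look-alikes from the thing itself.
- vision.cut_out(camera, thing): "region" (400x640 bool, what is visible of it) and "uv" ([column, row] in pixels, amid what is visible of it).
- vision.landmark_of(camera, thing): "uv" ([column, row] in pixels: a listed point, or the origin of a listed thing).
The state is a dict: "clock": time; "qpos": joint angles; "qvel": joint speeds; "joint_efforts": joint torques, N m; "eef_pos": TCP position; "tcp_rot": TCP orientation; "contact_force": force on the tool from outside, world axes, zero at the start; "wrist_torque": the same for the moment, N m; "opening": opening from 0.0 (shut) to 1.0 (fully open); "grasp_force": force on a finger pad.
Only numpy, scipy, OpenCV 4.12 (cv2) and the standard library are available. Lean on these libraries where they do the work, as an engineer would, in place of code of your own. Each camera call takes 0.05 s, during which the arm holds its last target. There are 200 camera calls.

## Working session

There is one attempt and no reset: what is moved stays moved. The work goes in short steps, Python scripts to look and compute and a tool call to move; the robot and the scene stay as the last step left them, time stands still between calls to the robot, and variables do not carry over. Pictures are saved under pics/ and viewed, at most 14 in all, crops included, and the job is handed in when it is done.

Besides the shell and the picture viewer there is one more tool, called after "Call:" as name([rows], argument=value, ...), one row to a line, values as JSON. play_rows: Moves the arm, as the interface text tells. Its arguments: {"type":"object","properties":{"steps":{"type":"array"},"grip_force":{"type":"number"}},"required":["steps"]}

```bash
mkdir -p pics
cat > h.py <<'E'
import numpy as np, cv2
from rig import r, vision
def grab(c,name=None):
    K=vision.calibration(c); im,d=vision.grab_frame(c)
    if name: cv2.imwrite(f'pics/{name}.png',im[:,:,::-1])
    return im,d,K
def ray(K,uv,fish=False):
    M=np.array(K['mtx']);x=(uv[0]-M[0,2]);y=(uv[1]-M[1,2])
    if fish:
        a=x/M[0,0];b=y/M[1,1];t=np.hypot(a,b);s=np.sin(t)/t if t>1e-9 else 1
        v=np.array([a*s,b*s,np.cos(t)])
    else: v=np.array([x/M[0,0],y/M[1,1],1.])
    E=np.array(K['extrinsics']); return E[:3,3],E[:3,:3]@v
def atz(K,uv,z,fish=False):
    o,v=ray(K,uv,fish); return o+v*(z-o[2])/v[2]
def proj(K,P,fish=False):
    E=np.array(K['extrinsics']);M=np.array(K['mtx']);p=E[:3,:3].T@(np.array(P,float)-E[:3,3])
    if fish:
        rr=np.hypot(p[0],p[1]);t=np.arctan2(rr,p[2]);q=p[:2]/max(rr,1e-9)*t
    else: q=p[:2]/p[2]
    return np.array([M[0,0]*q[0]+M[0,2],M[1,1]*q[1]+M[1,2]])
E
python3 - <<'E'
from h import *
np.set_printoptions(precision=1,suppress=True)
s=r.sense();print(s['eef_pos'],s['tcp_rot'],s['clock'])
for c in ['scene','side','wrist']:
    im,d,K=grab(c,c+'0'); print(c,np.array(K['mtx']).tolist(),'\n',np.array(K['extrinsics']))
    if c!='wrist':
      for t,z in [('bay_blue',30),('bay_green',30),('bay_orange',30),('notch_blue',30),('notch_green',30),('notch_orange',30),('new_blue',0),('new_green',0),('new_orange',0),('spent_blue',30),('spent_green',30),('spent_orange',30),('valve_axis',54),('valve_knob',104),('drip_tray',0),('purifier',0)]:
        for l in vision.landmark_of(c,t)[:3]: print(t,np.round(l['conf'],2),np.array(l['uv']),atz(K,l['uv'],z))
E
```

```text
[ 243.7 -575.   230.5] [-3.1 -0.   0.4] 0.0
scene [[474.3828453238328, 0.0, 312.786500482004], [0.0, 474.3828453238328, 198.5647313822956], [0.0, 0.0, 1.0]] 
 [[  -0.5   -0.5    0.7 -467.8]
 [  -0.8    0.3   -0.5  676.8]
 [   0.    -0.8   -0.5  835.5]
 [   0.     0.     0.     1. ]]
bay_blue 0.85 [316.7 208.6] [508.8  22.9  30. ]
bay_blue 0.32 [165.  242.2] [579.9 461.2  30. ]
bay_green 0.86 [342.9 198. ] [516.8 -79.2  30. ]
bay_orange 0.72 [362.8 191.4] [ 516.3 -156.5   30. ]
notch_blue 0.83 [332.1 211.1] [474.5  -9.8  30. ]
notch_green 0.64 [349.1 207.1] [466.1 -66.3  30. ]
notch_orange 0.82 [363.  199.7] [ 477.5 -127.7   30. ]
new_blue 0.58 [215.3 278.9] [409.5 391.   -0. ]
new_blue 0.27 [318.1 208.8] [542.   -4.7   0. ]
new_green 0.84 [308.4 256.5] [363.5 141.7   0. ]
new_green 0.56 [266.8 270.4] [371.4 264.2   0. ]
new_orange 0.89 [234.8 248.6] [495.  298.4   0. ]
spent_blue 0.89 [320.  208.3] [505.1  13.4  30. ]
spent_orange 0.96 [362.9 189.5] [ 525.2 -163.8   30. ]
spent_orange 0.73 [165.7 244.5] [569.4 462.7  30. ]
spent_orange 0.69 [379.9 230.1] [328.1 -73.8  30. ]
valve_axi
[... 940 characters left out ...]
0.75 [327.9 211.1] [513.2  11.6  30. ]
spent_orange 0.94 [336.  248.9] [ 342.4 -104.9   30. ]
spent_orange 0.78 [367.8 225.5] [ 504.9 -158.5   30. ]
spent_orange 0.65 [343.9 220.9] [489.1 -67.6  30. ]
valve_axis 0.91 [387.5 226.4] [ 507.3 -234.1   54. ]
valve_axis 0.57 [248.4 175.1] [548.4 396.5  54. ]
valve_axis 0.44 [421.3 229.4] [ 545.7 -349.6   54. ]
valve_knob 0.55 [404.5 223.1] [ 497.5 -298.2  104. ]
purifier 0.88 [346.2 221.7] [519.  -63.9   0. ]
wrist [[309.70691628693146, 0.0, 319.3013282310518], [0.0, 309.70691628693146, 200.6516354960542], [0.0, 0.0, 1.0]] 
 [[   0.4   -0.9   -0.3  309.3]
 [  -0.9   -0.4   -0.1 -548.2]
 [  -0.     0.3   -1.   373.6]
 [   0.     0.     0.     1. ]]
```

Run:
```python
import cv2,numpy as np
a=cv2.imread('pics/scene0.png')[130:330,140:460];b=cv2.imread('pics/side0.png')[110:300,180:500]
cv2.imwrite('pics/v1.png',cv2.resize(a,None,fx=2.5,fy=2.5,interpolation=cv2.INTER_CUBIC));cv2.imwrite('pics/v2.png',cv2.resize(b,None,fx=2.5,fy=2.5,interpolation=cv2.INTER_CUBIC))
```

```text
(no output)
```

View pics/v1.png

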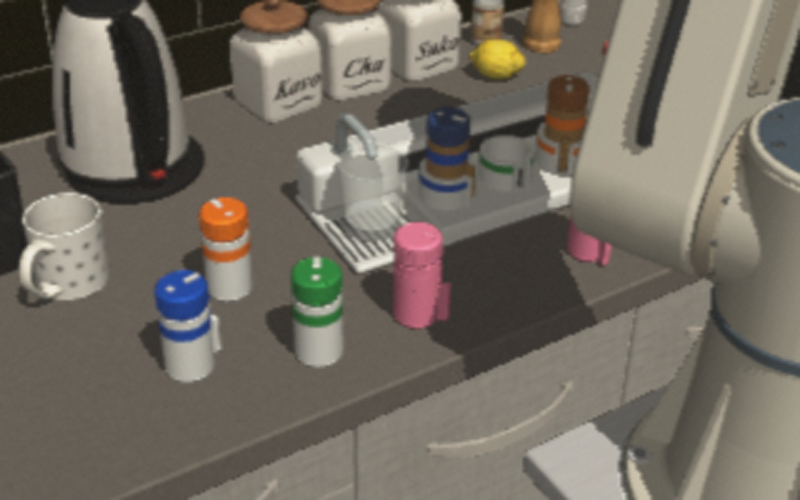

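View pics/v2.png

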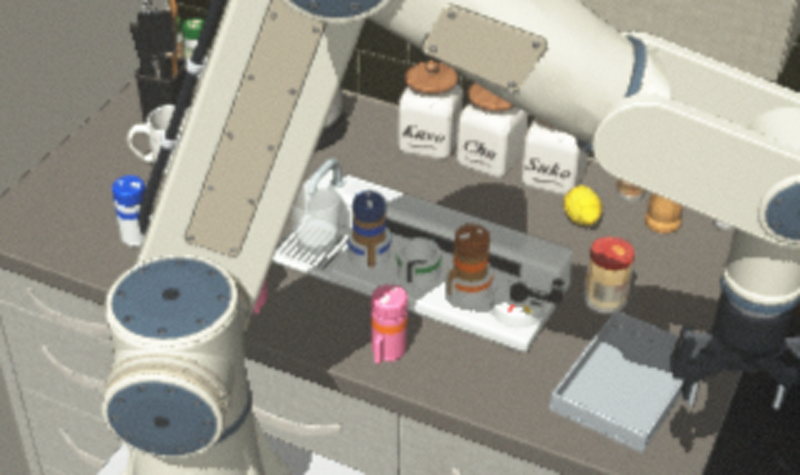

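View pics/wrist0.png

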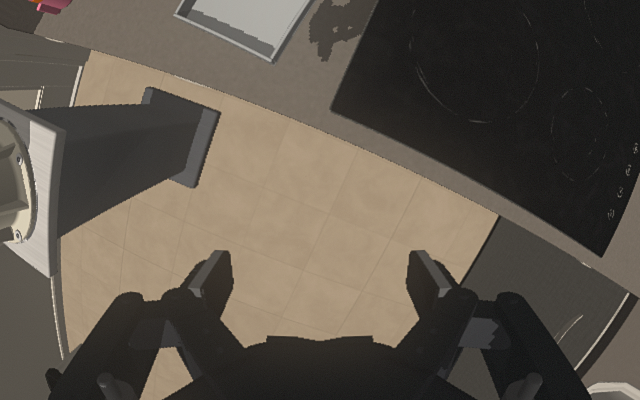

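Scene: spent blue at v1 (447,150) and spent orange at (567,110) stand in their bays. The green bay at (502,160) is empty. Fresh cartridges: blue (185,325), green (317,310), orange (226,250). Pink look-alikes to leave alone: v1 (417,275) for new_green, and v2 (390,325) for spent_orange. The tray is at v2 (625,380), the jar at (610,270), the valve at (520,300). Next I look at the purifier from above.

Call:
play_rows([
  {"delta_pos":[1,-1,-3],"yaw":0,"jaw":100},
  {"delta_pos":[4,-5,-6],"yaw":0,"jaw":100},
  {"delta_pos":[7,-8,-9],"yaw":0.05,"jaw":100},
  {"delta_pos":[10,-11,-10],"yaw":0.1,"jaw":100},
  {"delta_pos":[13,-14,-10],"yaw":0.15,"jaw":100},
  {"delta_pos":[16,-17,-10],"yaw":0.2,"jaw":100},
  {"delta_pos":[17,-18,-10],"yaw":0.2,"jaw":100},
  {"delta_pos":[17,-18,-10],"yaw":0.2,"jaw":100},
])

```text
clock: 2.55
eef_pos: [330.7, -342.1, 331.6]
tcp_rot: [3.141, -0.0, 0.204]
contact_force: [-0.5, -0.7, 0.1]
opening: 1.0
grasp_force: 0.0
```

```bash
cat >> h.py <<'E'
def tool(): 
    s=r.sense(); p=np.array(s['eef_pos']); ro=s['tcp_rot']; return p,ro,s
def go(x,y,z,yaw):
    p,ro,s=tool(); from scipy.spatial.transform import Rotation as R
    M=R.from_euler('xyz',ro).as_matrix(); d=M.T@(np.array([x,y,z])-p)/10
    t=-(yaw-ro[2]); t=(t+np.pi)%(2*np.pi)-np.pi
    print('go',(x,y,z,round(yaw,3)),'delta',np.round(d,2),'yaw',round(t,3),'q6',round(s['qpos'][5],2),'at',np.round(p,1),np.round(ro,3),'t',round(s['clock'],1))
E
python3 -c "
from h import *
go(420,-100,330,0)"
```

```text
go (420, -100, 330, 0) delta [ 13.65 -21.9    0.16] yaw 0.204 q6 0.56 at [ 330.7 -342.1  331.6] [ 3.141 -0.     0.204] t 2.5
```

Call:
play_rows([
  {"delta_pos":[2,-3,0],"yaw":0,"jaw":100},
  {"delta_pos":[4.5,-7,0],"yaw":0.05,"jaw":100},
  {"delta_pos":[7,-11,0],"yaw":0.1,"jaw":100},
  {"delta_pos":[9.5,-15,0],"yaw":0.15,"jaw":100},
  {"delta_pos":[12,-19,0],"yaw":0.2,"jaw":100},
  {"delta_pos":[13.7,-22,0],"yaw":0.2,"jaw":100},
  {"delta_pos":[13.7,-22,0],"yaw":0.2,"jaw":100},
  {"delta_pos":[13.7,-22,0],"yaw":0.2,"jaw":100},
])

```text
clock: 3.35
eef_pos: [421.0, -101.1, 331.2]
tcp_rot: [3.141, 0.0, 0.003]
contact_force: [0.1, 0.3, 0.4]
opening: 1.002
grasp_force: 0.0
```

Run:
```python
from h import *
np.set_printoptions(precision=1,suppress=True)
im,d,K=grab('wrist','w1');print(r.sense()['eef_pos'],np.array(K['extrinsics'])[:3,3])
for t,z in [('bay_blue',30),('bay_green',30),('bay_orange',30),('notch_blue',30),('notch_green',30),('notch_orange',30),('spent_blue',30),('spent_orange',30),('valve_axis',54),('valve_knob',104),('drip_tray',0),('purifier',0)]:
    for l in vision.landmark_of('wrist',t)[:2]: print(t,np.round(l['conf'],2),np.array(l['uv']),atz(K,l['uv'],z,True))
```

```text
[ 420.7 -101.6  331.2] [ 492.2 -101.4  473.5]
bay_blue 0.81 [238.  101.3] [510.5  15.3  30. ]
bay_green 0.78 [297.1 101.8] [507.  -70.5  30. ]
bay_orange 0.47 [356.1 103.7] [ 505.  -153.9   30. ]
notch_blue 0.69 [ 72.1 165.6] [428. 355.  30.]
notch_blue 0.58 [249.1 118.6] [484.5  -0.8  30. ]
notch_green 0.73 [296.4 102.7] [505.7 -69.5  30. ]
notch_orange 0.67 [241.7 101.2] [510.4   9.7  30. ]
notch_orange 0.63 [345.5 122.5] [ 477.6 -139.1   30. ]
spent_blue 0.78 [234.3  99. ] [514.2  20.8  30. ]
spent_orange 0.95 [357.3 107.6] [ 499.4 -155.7   30. ]
spent_orange 0.7 [310.2 192.6] [374.2 -88.7  30. ]
valve_axis 0.81 [416.1 112.4] [ 496.1 -235.4   54. ]
valve_knob 0.79 [467.1 113.6] [ 499.5 -289.7  104. ]
valve_knob 0.24 [44.6 78.3] [585.3 335.9 104. ]
drip_tray 0.65 [505.3 145.7] [ 453.4 -425.1   -0. ]
purifier 0.82 [286.7  95.3] [518.3 -52.7   0. ]
```

View pics/w1.png

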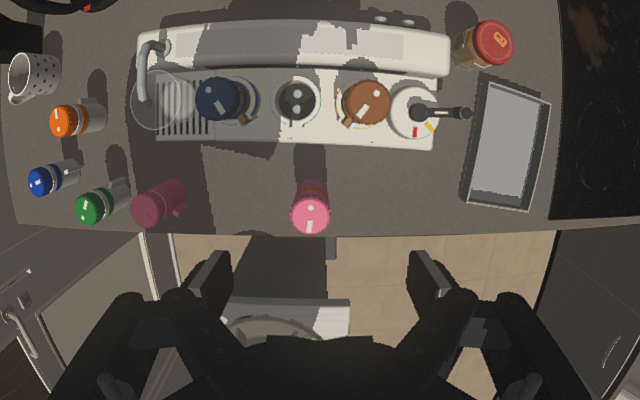

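The wrist view shows all of it: spent blue cap (219,100), green bay (297,100), spent orange cap (366,100), the valve with its lever pointing right (knob 465,113), tray (508,140). Fresh caps: orange (62,121), blue (40,182), green (88,207). The pink look-alikes are at (158,203) and (310,213). Next I measure from depth.

```bash
cat >> h.py <<'E'
def cloud(d,K,fish=True):
    M=np.array(K['mtx']);E=np.array(K['extrinsics']);v,u=np.mgrid[0:400,0:640]
    a=(u-M[0,2])/M[0,0];b=(v-M[1,2])/M[1,1]
    if fish:
        t=np.hypot(a,b)+1e-9; k=np.tan(np.minimum(t,1.5))/t; a=a*k;b=b*k
    P=np.stack([a*d,b*d,d],-1)@E[:3,:3].T+E[:3,3]; P[d<=0]=np.nan; return P
def cap(im,P,xy,z,R=35,rad=25):
    """fit circle of the cap top near xy at height z; pointer direction from the white pixels"""
    m=(np.hypot(P[...,0]-xy[0],P[...,1]-xy[1])<R)&(abs(P[...,2]-z)<6)
    if m.sum()<15: return None
    q=P[m][:,:2]; c,_=cv2.minEnclosingCircle(q.astype(np.float32)); h=np.nanmedian(P[m][:,2])
    hsv=cv2.cvtColor(im,cv2.COLOR_RGB2HSV)
    w=m&(hsv[...,1]<90)&(hsv[...,2]>110)&(np.hypot(P[...,0]-c[0],P[...,1]-c[1])<24)
    a=None
    if w.sum()>2: g=P[w][:,:2].mean(0)-np.array(c); a=(np.degrees(np.arctan2(g[1],g[0])),np.hypot(*g),w.sum())
    return np.round(c,1),round(_,1),round(h,1),m.sum(),a
E
python3 - <<'E'
from h import *
np.set_printoptions(precision=1,suppress=True)
im,d,K=grab('wrist'); P=cloud(d,K); np.save('P.npy',P)
for n,xy,z in [('sb',(512,15),140),('so',(505,-155),140),('knob',(500,-290),104),('pinkO',(375,-90),110)]: print(n,cap(im,P,xy,z))
for n,(u,v) in dict(o=(62,121),b=(40,182),g=(88,207),mug=(30,70)).items():
    xy=atz(K,(u,v),110,True)[:2]; print(n,xy,P[v,u],cap(im,P,xy,110))
# well rim green
m=(np.hypot(P[...,0]-507,P[...,1]+70)<45)&(abs(P[...,2]-70)<5); print('rim',m.sum(),cv2.minEnclosingCircle(P[m][:,:2].astype(np.float32)))
m=(np.hypot(P[...,0]-497,P[...,1]+235)<50)&(abs(P[...,2]-54)<4); print('valve',m.sum(),cv2.minEnclosingCircle(P[m][:,:2].astype(np.float32)))
# red / yellow marks
hsv=cv2.cvtColor(im,cv2.COLOR_RGB2HSV);near=np.hypot(P[...,0]-497,P[...,1]+235)<42
for n,lo,hi in [('red',0,8),('yel',18,35)]:
    w=near&(hsv[...,0]>=lo)&(hsv[...,0]<=hi)&(hsv[...,1]>130); print(n,w.sum(),P[w].mean(0))
m=(abs(P[...,2]-32)<4)&(P[...,1]<-300)&(P[...,0]<600); rr=cv2.minAreaRect(P[m][:,:2].astype(np.float32)); print('tray',m.sum(),rr)
m=(abs(P[...,2]-100)<8)&(P[...,1]<-300)&(P[...,0]>520);print('jar',m.sum(),P[m].mean(0) if m.sum() else '')
E
```

```text
sb (array([511.2,  14.4]), 25.7, np.float64(139.5), np.int64(1455), (np.float64(-147.02843803455502), np.float64(5.946254037808143), np.int64(80)))
so (array([ 504.4, -155.1]), 25.8, np.float64(139.6), np.int64(1591), (np.float64(142.46104316546246), np.float64(4.870228238903611), np.int64(149)))
knob (array([ 500.4, -288.8]), 8.9, np.float64(103.1), np.int64(134), (np.float64(34.31169659613179), np.float64(1.6978869990691283), np.int64(5)))
pinkO (array([365.4, -90.1]), 25.8, np.float64(109.6), np.int64(1185), (np.float64(177.59795991852505), np.float64(5.680316880577133), np.int64(112)))
o [509.9 287.5] [509.8 287.1 110.4] (array([510.5, 297.5]), 25.2, np.float64(109.4), np.int64(509), (np.float64(19.010811789408788), np.float64(5.853107989402604), np.int64(38)))
b [417.  367.2] [417.2 365.9 111. ] (array([414.4, 383.7]), 25.0, np.float64(109.4), np.int64(352), (np.float64(-66.97733680320364), np.float64(3.1495675792832025), np.int64(33)))
g [374.3 252.1] [374.3 252.2 109.9] (array([368.8, 260.5]), 25.4, np.float64(109.5), np.int64(537), (np.float64(-5.031884881902359), np.float64(3.153720789396556), np.int64(55)))
mug [607.5 373. ] [614.8 402.8  87.1] None
rim 695 ((506.5684814453125, -71.17939758300781), 35.06480026245117)
valve 1675 ((496.40228271484375, -234.87367248535156), 38.058956146240234)
red 32 [ 468.4 -233.6   55.1]
yel 36 [ 477.7 -255.5   54.9]
tray 1108 ((-30.561187744140625, -1029.576416015625), (1920.635009765625, 238.95118713378906), 51.821388244628906)
jar 1409 [ 602.9 -333.3   98.3]
```

Depth readings are good. Valve axis is (496,-235), knob (500,-289), lever at about 1.68. Now I move over the knob.

Call:
play_rows([
  {"delta_pos":[1,2.5,2],"yaw":-0.14,"jaw":55},
  {"delta_pos":[2,5,5],"yaw":-0.28,"jaw":55},
  {"delta_pos":[3,8,8],"yaw":-0.42,"jaw":55},
  {"delta_pos":[4,11,11],"yaw":-0.56,"jaw":55},
  {"delta_pos":[5.5,14,14],"yaw":-0.7,"jaw":55},
  {"delta_pos":[7,17,16],"yaw":-0.84,"jaw":55},
  {"delta_pos":[7.9,18.7,18],"yaw":-0.98,"jaw":55},
  {"delta_pos":[7.9,18.7,18],"yaw":-1.1,"jaw":55},
])

```text
clock: 4.85
eef_pos: [499.4, -288.9, 148.2]
tcp_rot: [-3.138, 0.0, 1.105]
contact_force: [-0.5, -0.1, -0.1]
opening: 0.55
grasp_force: 0.0
```

```bash
python3 -c "
from h import *
go(500.4,-288.8,78,1.571)"
```

```text
go (500.4, -288.8, 78, 1.571) delta [0.05 0.11 7.02] yaw -0.466 q6 -0.06 at [ 499.4 -288.9  148.2] [-3.138  0.     1.105] t 4.8
```

Call:
play_rows([
  {"delta_pos":[0,0.1,0],"yaw":-0.15,"jaw":55},
  {"delta_pos":[0,0.1,1],"yaw":-0.3,"jaw":55},
  {"delta_pos":[0,0.1,2.5],"yaw":-0.45,"jaw":55},
  {"delta_pos":[0,0.1,4],"yaw":-0.466,"jaw":55},
  {"delta_pos":[0,0.1,5.5],"yaw":-0.466,"jaw":55},
  {"delta_pos":[0,0.1,7],"yaw":-0.466,"jaw":55},
  {"delta_pos":[0,0.1,7],"yaw":-0.466,"jaw":20},
  {"delta_pos":[0,0.1,7],"yaw":-0.466,"jaw":20},
])

```text
clock: 5.65
eef_pos: [500.4, -287.8, 80.9]
tcp_rot: [-3.141, -0.0, 1.566]
contact_force: [0.8, -0.1, -0.4]
opening: 0.217
grasp_force: 0.0
```

Call:
play_rows([
  {"delta_pos":[0,0,0],"yaw":0,"jaw":5},
  {"delta_pos":[0,0,0],"yaw":0,"jaw":5},
  {"delta_pos":[0,0,0],"yaw":0,"jaw":5},
  {"delta_pos":[0,0,0],"yaw":0,"jaw":5},
  {"delta_pos":[0,0,0],"yaw":0,"jaw":5},
  {"delta_pos":[0,0,0],"yaw":0,"jaw":5},
  {"delta_pos":[0,0,0],"yaw":0,"jaw":5},
  {"delta_pos":[0,0,0],"yaw":0,"jaw":5},
], grip_force=25)

```text
clock: 6.45
eef_pos: [500.6, -287.8, 81.3]
tcp_rot: [-3.142, -0.0, 1.567]
contact_force: [2.0, 1.3, -7.2]
opening: 0.187
grasp_force: 25.7
```

Run:
```python
from h import *
p,ro,s=tool(); A=np.array([496.4,-234.9]); yw=-.04
go(*p,ro[2])
print(s['opening'],s['grasp_force'],s['contact_force'])
# arc rows in tool frame
from scipy.spatial.transform import Rotation as R
M=R.from_euler('xyz',ro).as_matrix()
a0=np.arctan2(p[1]-A[1],p[0]-A[0]); rad=np.hypot(*(p[:2]-A)); print(a0,rad)
for f in range(1,17):
    a=a0-f*0.11; T=A+54.5*np.array([np.cos(a),np.sin(a)]); D=M.T@np.r_[T-p[:2],0]/10
    print(f,np.round(a,3),np.round(D,2),round(f*.11,2))
```

```text
go (np.float64(500.5598618744279), np.float64(-287.8460319052086), np.float64(81.29448261134945), np.float64(1.567)) delta [0. 0. 0.] yaw 0.0 q6 -0.52 at [ 500.6 -287.8   81.3] [-3.142 -0.     1.567] t 6.5
0.1868804723726913 25.66336065530777 [ 2.00212335  1.26117889 -7.15595732]
-1.4923894323896374 53.10919642888304
1 -1.602 [-0.16 -0.59 -0.  ] 0.11
2 -1.712 [-0.11 -1.18 -0.  ] 0.22
3 -1.822 [ 0.01 -1.77  0.  ] 0.33
4 -1.932 [ 0.19 -2.34  0.  ] 0.44
5 -2.042 [ 0.43 -2.89  0.  ] 0.55
6 -2.152 [ 0.73 -3.41  0.  ] 0.66
7 -2.262 [ 1.08 -3.9   0.  ] 0.77
8 -2.372 [ 1.49 -4.34  0.  ] 0.88
9 -2.482 [ 1.94 -4.73  0.  ] 0.99
10 -2.592 [ 2.43 -5.07  0.  ] 1.1
11 -2.702 [ 2.96 -5.36  0.  ] 1.21
12 -2.812 [ 3.51 -5.59  0.  ] 1.32
13 -2.922 [ 4.09 -5.75  0.  ] 1.43
14 -3.032 [ 4.68 -5.85  0.  ] 1.54
15 -3.142 [ 5.28 -5.89  0.  ] 1.65
16 -3.252 [ 5.87 -5.86  0.  ] 1.76
```

Call:
play_rows([
  {"delta_pos":[-0.1,-0.6,0],"yaw":0.11,"jaw":5},
  {"delta_pos":[-0.1,-1.2,0],"yaw":0.22,"jaw":5},
  {"delta_pos":[0,-1.8,0],"yaw":0.33,"jaw":5},
  {"delta_pos":[0.2,-2.3,0],"yaw":0.44,"jaw":5},
  {"delta_pos":[0.4,-2.9,0],"yaw":0.55,"jaw":5},
  {"delta_pos":[0.7,-3.4,0],"yaw":0.66,"jaw":5},
  {"delta_pos":[1.1,-3.9,0],"yaw":0.77,"jaw":5},
  {"delta_pos":[1.1,-3.9,0],"yaw":0.77,"jaw":5},
])

```text
clock: 7.25
eef_pos: [461.9, -275.1, 81.2]
tcp_rot: [-3.141, -0.002, 0.792]
contact_force: [6.5, 8.4, -10.0]
opening: 0.188
grasp_force: 25.4
```

Run:
```python
from h import *
p,ro,s=tool(); A=np.array([496.4,-234.9])
go(*p,ro[2]);print(s['opening'],s['contact_force'])
from scipy.spatial.transform import Rotation as R
M=R.from_euler('xyz',ro).as_matrix()
a0=np.arctan2(p[1]-A[1],p[0]-A[0]); rad=np.hypot(*(p[:2]-A)); print(a0,rad)
for f in range(1,9):
    a=a0+f*(-3.215-a0)/8; T=A+54.5*np.array([np.cos(a),np.sin(a)]); D=M.T@np.r_[T-p[:2],0]/10
    print(f,np.round(a,3),np.round(D,2),round(a0-a,2))
```

```text
go (np.float64(461.9137706744221), np.float64(-275.13361868662594), np.float64(81.23678962861055), np.float64(0.792)) delta [0. 0. 0.] yaw 0.0 q6 0.24 at [ 461.9 -275.1   81.2] [-3.141e+00 -2.000e-03  7.920e-01] t 7.2
0.18769832913949677 [ 6.50843615  8.44865507 -9.95498231]
-2.279426473958491 52.990981173376696
1 -2.396 [-0.16 -0.63  0.  ] 0.12
2 -2.513 [-0.09 -1.26  0.  ] 0.23
3 -2.63 [ 0.05 -1.88  0.  ] 0.35
4 -2.747 [ 0.26 -2.48  0.  ] 0.47
5 -2.864 [ 0.54 -3.05  0.  ] 0.58
6 -2.981 [ 0.89 -3.59  0.  ] 0.7
7 -3.098 [ 1.29 -4.08  0.01] 0.82
8 -3.215 [ 1.75 -4.52  0.01] 0.94
```

Call:
play_rows([
  {"delta_pos":[0,-0.6,0],"yaw":0.12,"jaw":5},
  {"delta_pos":[0,-1.25,0],"yaw":0.23,"jaw":5},
  {"delta_pos":[0.15,-1.9,0],"yaw":0.35,"jaw":5},
  {"delta_pos":[0.35,-2.45,0],"yaw":0.47,"jaw":5},
  {"delta_pos":[0.6,-3.0,0],"yaw":0.58,"jaw":5},
  {"delta_pos":[1.0,-3.5,0],"yaw":0.7,"jaw":5},
  {"delta_pos":[1.4,-4.0,0],"yaw":0.82,"jaw":5},
  {"delta_pos":[1.85,-4.5,0],"yaw":0.9,"jaw":5},
])

```text
clock: 8.05
eef_pos: [443.2, -232.6, 81.5]
tcp_rot: [3.14, -0.002, -0.108]
contact_force: [4.2, -7.4, -14.9]
opening: 0.19
grasp_force: 25.1
```

Run:
```python
from h import *
p,ro,s=tool(); A=np.array([496.4,-234.9])
print(s['opening'],s['contact_force'])
a0=np.arctan2(p[1]-A[1],p[0]-A[0]); rad=np.hypot(*(p[:2]-A)); print(a0,rad)
go(*p,ro[2])
```

```text
0.19041324992187464 [  4.19655856  -7.36738904 -14.90728329]
3.098699704751133 53.25702867826397
go (np.float64(443.19195508642036), np.float64(-232.6163493892616), np.float64(81.4647099248567), np.float64(-0.108)) delta [0. 0. 0.] yaw 0.0 q6 1.19 at [ 443.2 -232.6   81.5] [ 3.14e+00 -2.00e-03 -1.08e-01] t 8.1
```

Closed: the lever is against its stop at the red mark. Release and rise.

Call:
play_rows([
  {"delta_pos":[0,0,0],"yaw":0,"jaw":50},
  {"delta_pos":[0,0,0],"yaw":0,"jaw":50},
  {"delta_pos":[0,0,0],"yaw":0,"jaw":50},
  {"delta_pos":[0,0,-3],"yaw":0,"jaw":50},
  {"delta_pos":[0,0,-7],"yaw":0,"jaw":50},
  {"delta_pos":[0,0,-11],"yaw":0,"jaw":100},
  {"delta_pos":[0,0,-15],"yaw":0,"jaw":100},
  {"delta_pos":[0,0,-15],"yaw":0,"jaw":100},
])

```text
clock: 8.85
eef_pos: [445.2, -233.8, 237.0]
tcp_rot: [3.138, -0.009, -0.102]
contact_force: [0.3, -0.9, -0.1]
opening: 0.976
grasp_force: 0.0
```

Run:
```python
from h import *
np.set_printoptions(precision=1,suppress=True)
im,d,K=grab('wrist','w2'); P=cloud(d,K)
print('knob',cap(im,P,(441,-233),104,15)); print('so',cap(im,P,(504,-155),140)); print('sb',cap(im,P,(511,14),140))
m=(abs(P[...,2]-32)<3)&(P[...,1]<-320)&(P[...,1]>-560)&(P[...,0]<560)&(P[...,0]>330); rr=cv2.minAreaRect(P[m][:,:2].astype(np.float32)); print('tray',m.sum(),rr)
m=(abs(P[...,2]-5)<3)&(P[...,1]<-330)&(P[...,1]>-560)&(P[...,0]<560)&(P[...,0]>330); print(m.sum(), cv2.minAreaRect(P[m][:,:2].astype(np.float32)))
m=(np.hypot(P[...,0]-507,P[...,1]+70.6)<36)&(np.hypot(P[...,0]-507,P[...,1]+70.6)>25)&(abs(P[...,2]-70)<5)
ang=np.degrees(np.arctan2(P[m][:,1]+70.6,P[m][:,0]-507)); h=np.histogram(ang,np.arange(-180,181,5))[0]; print('greenrim',h)
l=vision.landmark_of('wrist','drip_tray')
for x in l[:2]: print(x['conf'],x['uv'],atz(K,x['uv'],0,True))
go(504.2,-155.3,118,0)
```

```text
knob (array([ 441.4, -233.3]), 9.3, np.float64(103.4), np.int64(272), (np.float64(-166.76715143958995), np.float64(3.719385011181658), np.int64(16)))
so (array([ 504.9, -155.6]), 25.8, np.float64(139.5), np.int64(2706), (np.float64(139.8188344304337), np.float64(6.100556443753013), np.int64(240)))
sb (array([511.4,  13.7]), 25.6, np.float64(139.4), np.int64(1238), (np.float64(-152.01340517399584), np.float64(5.9213242506052515), np.int64(62)))
tray 1616 ((449.4881286621094, -420.13287353515625), (141.92185974121094, 200.44044494628906), 82.40611267089844)
12260 ((445.07891845703125, -446.3861999511719), (227.16490173339844, 229.65611267089844), 89.99205780029297)
greenrim [ 0  4 22 18 15 16 11 14 14 16 17 15 15 12 12  8  6  7  9 10 14 15 18 18
 19 17 17 17 15 15 10 18 15 13 12 15 11 11 12 15 12 13 11 15 14 12 16 16
 15 13 12 12 18 13 14 15 13 13 15 14 13 12 15 11 12 12 12 13 27 12  0  0]
0.92 [458.0, 155.0] [ 450.8 -420.4    0. ]
go (504.2, -155.3, 118, 0) delta [ 5.3 -8.3 11.4] yaw -0.103 q6 1.19 at [ 442.8 -232.5  232.3] [ 3.1 -0.  -0.1] t 8.9
```

View pics/w2.png

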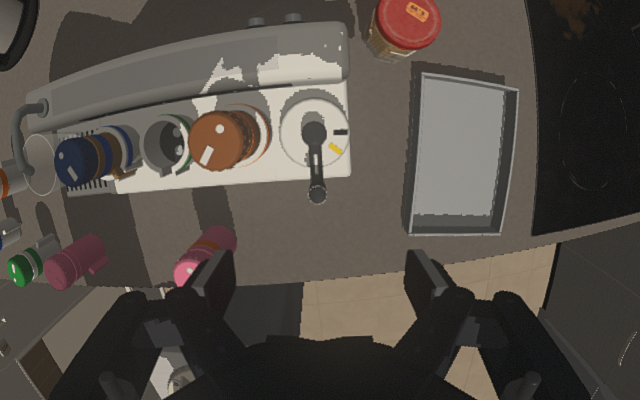

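The lever is over the red mark (317,190). Spent orange cap is at (215,142), spent blue at (75,160), the empty green bay at (168,143) with its notch toward the front. The tray is at (460,155), centre (450,-420). I take spent orange first.

Call:
play_rows([
  {"delta_pos":[2,-3,0],"yaw":-0.05,"jaw":100},
  {"delta_pos":[4,-6,0],"yaw":-0.1,"jaw":100},
  {"delta_pos":[5.35,-8.25,1],"yaw":-0.1,"jaw":100},
  {"delta_pos":[5.35,-8.25,3],"yaw":-0.1,"jaw":100},
  {"delta_pos":[5.35,-8.25,5],"yaw":-0.1,"jaw":100},
  {"delta_pos":[5.35,-8.25,7],"yaw":-0.1,"jaw":100},
  {"delta_pos":[5.35,-8.25,8],"yaw":-0.1,"jaw":100},
  {"delta_pos":[5.35,-8.25,8],"yaw":-0.1,"jaw":100},
])

```text
clock: 9.75
eef_pos: [502.4, -155.1, 149.0]
tcp_rot: [-3.14, 0.004, -0.003]
contact_force: [-0.5, 0.6, -0.4]
opening: 1.001
grasp_force: 0.0
```

```bash
python3 -c "
from h import *
go(504.7,-155.5,110,0)"
```

```text
go (504.7, -155.5, 110, 0) delta [0.25 0.04 3.9 ] yaw -0.003 q6 1.27 at [ 502.4 -155.1  149. ] [-3.14e+00  4.00e-03 -3.00e-03] t 9.8
```

Call:
play_rows([
  {"delta_pos":[0.2,0,1.3],"yaw":0,"jaw":100},
  {"delta_pos":[0.2,0,2.6],"yaw":0,"jaw":100},
  {"delta_pos":[0.2,0,3.9],"yaw":0,"jaw":100},
  {"delta_pos":[0.2,0,3.9],"yaw":0,"jaw":100},
  {"delta_pos":[0.2,0,3.9],"yaw":0,"jaw":50},
  {"delta_pos":[0.2,0,3.9],"yaw":0,"jaw":50},
  {"delta_pos":[0.2,0,3.9],"yaw":0,"jaw":50},
  {"delta_pos":[0.2,0,3.9],"yaw":0,"jaw":50},
], grip_force=30)

```text
clock: 10.55
eef_pos: [506.6, -155.6, 113.0]
tcp_rot: [3.141, -0.001, -0.003]
contact_force: [-0.5, 1.4, 4.4]
opening: 0.569
grasp_force: 31.0
```

Call:
play_rows([
  {"delta_pos":[0,0,0],"yaw":0,"jaw":45},
  {"delta_pos":[0,0,0],"yaw":0,"jaw":45},
  {"delta_pos":[0,0,-1],"yaw":0,"jaw":45},
  {"delta_pos":[0,0,-2.5],"yaw":0,"jaw":45},
  {"delta_pos":[0,0,-4.5],"yaw":0,"jaw":45},
  {"delta_pos":[0,0,-7],"yaw":0,"jaw":45},
  {"delta_pos":[0,0,-10],"yaw":0,"jaw":45},
  {"delta_pos":[0,0,-10],"yaw":0,"jaw":45},
])

```text
clock: 11.35
eef_pos: [508.1, -156.2, 216.5]
tcp_rot: [3.14, -0.006, -0.003]
contact_force: [0.8, -0.2, -1.9]
opening: 0.577
grasp_force: 31.7
```

```bash
python3 -c "
from h import *
print(r.sense()['opening'],r.sense()['grasp_force'])
go(492,-425,210,0);go(492,-425,87,0)"
```

```text
0.5770085717564429 31.690708994865417
go (492, -425, 210, 0) delta [-1.53 26.88  0.69] yaw -0.003 q6 1.27 at [ 508.1 -156.2  216.5] [ 3.14e+00 -6.00e-03 -3.00e-03] t 11.3
go (492, -425, 87, 0) delta [-1.61 26.85 12.99] yaw -0.003 q6 1.27 at [ 508.1 -156.2  216.5] [ 3.14e+00 -6.00e-03 -3.00e-03] t 11.3
```

Call:
play_rows([
  {"delta_pos":[0,2,0],"yaw":0,"jaw":45},
  {"delta_pos":[-0.5,6,0],"yaw":0,"jaw":45},
  {"delta_pos":[-1,10.5,0],"yaw":0,"jaw":45},
  {"delta_pos":[-1.5,15,0],"yaw":0,"jaw":45},
  {"delta_pos":[-1.6,19.5,0],"yaw":0,"jaw":45},
  {"delta_pos":[-1.6,23.5,0],"yaw":0,"jaw":45},
  {"delta_pos":[-1.6,26,0],"yaw":0,"jaw":45},
  {"delta_pos":[-1.6,26.8,0],"yaw":0,"jaw":45},
])

```text
clock: 12.15
eef_pos: [488.4, -425.8, 211.3]
tcp_rot: [-3.142, 0.001, -0.005]
contact_force: [0.3, -0.3, -2.0]
opening: 0.577
grasp_force: 31.8
```

Call:
play_rows([
  {"delta_pos":[0,0,1],"yaw":0,"jaw":45},
  {"delta_pos":[0,0,3],"yaw":0,"jaw":45},
  {"delta_pos":[0,0,5],"yaw":0,"jaw":45},
  {"delta_pos":[0,0,7],"yaw":0,"jaw":45},
  {"delta_pos":[0,0,8.5],"yaw":0,"jaw":45},
  {"delta_pos":[0,0,9.5],"yaw":0,"jaw":45},
  {"delta_pos":[0,0,10],"yaw":0,"jaw":45},
  {"delta_pos":[0,0,10],"yaw":0,"jaw":45},
])

```text
clock: 12.95
eef_pos: [489.2, -423.0, 111.8]
tcp_rot: [-3.141, 0.001, -0.003]
contact_force: [-0.5, 0.6, -1.3]
opening: 0.575
grasp_force: 31.9
```

```bash
python3 -c "
from h import *
print(r.sense()['opening'],r.sense()['grasp_force'])
go(492,-425,88,0)"
```

```text
0.5747148710603994 31.88701093196869
go (492, -425, 88, 0) delta [0.29 0.2  2.38] yaw -0.003 q6 0.86 at [ 489.2 -423.   111.8] [-3.141e+00  1.000e-03 -3.000e-03] t 12.9
```

Call:
play_rows([
  {"delta_pos":[0.2,0.1,1],"yaw":0,"jaw":45},
  {"delta_pos":[0.2,0.1,1.8],"yaw":0,"jaw":45},
  {"delta_pos":[0.2,0.1,2.2],"yaw":0,"jaw":45},
  {"delta_pos":[0.2,0.1,2.3],"yaw":0,"jaw":45},
  {"delta_pos":[0.2,0.1,2.3],"yaw":0,"jaw":45},
  {"delta_pos":[0.2,0.1,2.3],"yaw":0,"jaw":70},
  {"delta_pos":[0.2,0.1,2.3],"yaw":0,"jaw":100},
  {"delta_pos":[0.2,0.1,2.3],"yaw":0,"jaw":100},
])

```text
clock: 13.75
eef_pos: [491.5, -424.7, 89.7]
tcp_rot: [3.141, -0.001, -0.003]
contact_force: [-0.1, -1.0, -0.6]
opening: 0.991
grasp_force: 0.0
```

Call:
play_rows([
  {"delta_pos":[0,0,0],"yaw":0,"jaw":100},
  {"delta_pos":[0,0,0],"yaw":0,"jaw":100},
  {"delta_pos":[0,0,-2],"yaw":0,"jaw":100},
  {"delta_pos":[0,0,-5],"yaw":0,"jaw":100},
  {"delta_pos":[0,0,-9],"yaw":0,"jaw":100},
  {"delta_pos":[0,0,-13],"yaw":0,"jaw":100},
  {"delta_pos":[0,0,-16],"yaw":0,"jaw":100},
  {"delta_pos":[0,0,-16],"yaw":0,"jaw":100},
])

```text
clock: 14.55
eef_pos: [493.1, -426.1, 254.7]
tcp_rot: [3.136, -0.006, -0.003]
contact_force: [-0.4, 0.3, 0.6]
opening: 0.998
grasp_force: 0.0
```

```bash
python3 -c "
from h import *
np.set_printoptions(precision=1,suppress=True)
im,d,K=grab('wrist','w3');P=cloud(d,K)
print(cap(im,P,(492,-425),114))
go(511.3,14,200,0);go(511.3,14,111,0)"
```

```text
(array([ 489.4, -424.2]), 25.9, np.float64(113.6), np.int64(2063), (np.float64(145.27177803097644), np.float64(5.645843896418347), np.int64(182)))
go (511.3, 14, 200, 0) delta [  1.8 -44.    5.1] yaw -0.003 q6 0.86 at [ 492.1 -425.3  251.8] [ 3.1 -0.  -0. ] t 14.6
go (511.3, 14, 111, 0) delta [  1.7 -44.   14. ] yaw -0.003 q6 0.86 at [ 492.1 -425.3  251.8] [ 3.1 -0.  -0. ] t 14.6
```

Spent orange is standing in the tray. Next is spent blue.

Call:
play_rows([
  {"delta_pos":[0,-2,0],"yaw":0,"jaw":100},
  {"delta_pos":[0.3,-5.5,0.5],"yaw":0,"jaw":100},
  {"delta_pos":[0.6,-10,1],"yaw":0,"jaw":100},
  {"delta_pos":[0.9,-14.5,2],"yaw":0,"jaw":100},
  {"delta_pos":[1.2,-19,3],"yaw":0,"jaw":100},
  {"delta_pos":[1.5,-23.5,4],"yaw":0,"jaw":100},
  {"delta_pos":[1.8,-28,5],"yaw":0,"jaw":100},
  {"delta_pos":[1.8,-32,5],"yaw":0,"jaw":100},
])

```text
clock: 15.4
eef_pos: [507.6, -101.2, 196.4]
tcp_rot: [-3.14, 0.005, -0.003]
contact_force: [0.5, -0.4, 0.4]
opening: 1.0
grasp_force: 0.0
```

Call:
play_rows([
  {"delta_pos":[0,-4,0],"yaw":0,"jaw":100},
  {"delta_pos":[0,-8,0],"yaw":0,"jaw":100},
  {"delta_pos":[0,-11,0],"yaw":0,"jaw":100},
  {"delta_pos":[0,-12,0],"yaw":0,"jaw":100},
  {"delta_pos":[0,-12,2],"yaw":0,"jaw":100},
  {"delta_pos":[0,-12,4],"yaw":0,"jaw":100},
  {"delta_pos":[0,-12,5],"yaw":0,"jaw":100},
  {"delta_pos":[0,-12,5],"yaw":0,"jaw":100},
])

```text
clock: 16.2
eef_pos: [508.8, 15.2, 147.4]
tcp_rot: [3.141, 0.004, -0.003]
contact_force: [0.3, 0.2, -0.2]
opening: 0.993
grasp_force: 0.0
```

```bash
python3 -c "
from h import *
np.set_printoptions(precision=1,suppress=True)
im,d,K=grab('wrist','w4');P=cloud(d,K)
print(cap(im,P,(511,14),140))
for b,c,rr in [('orange',(504.2,-155.5),1),('green',(507.4,-70.6),1)]:
    D=P[...,:2]-np.array(c);R=np.hypot(D[...,0],D[...,1]);m=(R>26)&(R<34)&(abs(P[...,2]-70)<5)
    print(b,np.histogram(np.degrees(np.arctan2(D[m][:,1],D[m][:,0])),np.arange(-180,181,5))[0],cv2.minEnclosingCircle(P[(R<40)&(abs(P[...,2]-70)<4)][:,:2].astype(np.float32)))
go(511.3,14,111,0)"
```

```text
(array([511.9,  14.6]), 25.7, np.float64(139.6), np.int64(6060), (np.float64(-151.4373952650711), np.float64(6.266401039085355), np.int64(477)))
orange [13 17 11 13 19 10 13 16 10 17 15 16 14 15 17 13 14 14 20 16 19 19 18 21
 18 16 18 15 21 17 15 16 20 17 22 18 21 21 24 22 24 27 25 23 29 27 30 31
 29 28 31 30 30 29 28 31 27 24 26 22 28 17  1  0  0  0 20 30 19 15 10 17] ((503.284912109375, -153.3970947265625), 35.060543060302734)
green [ 0  9 33 21 18 17 18 22 23 20 20 21 19 19 23 21 21 21 18 20 25 23 28 28
 25 26 26 25 24 29 25 25 29 27 29 34 31 34 33 37 32 32 37 32 37 35 33 35
 36 37 36 32 35 30 32 29 28 30 29 25 24 27 21 25 20 21 22 25 25  4  0  0] ((506.0399475097656, -69.61872863769531), 35.53057098388672)
go (511.3, 14, 111, 0) delta [0.2 0.1 3.8] yaw -0.004 q6 1.6 at [509.7  15.2 148.5] [ 3.1  0.  -0. ] t 16.2
```

View pics/w4.png

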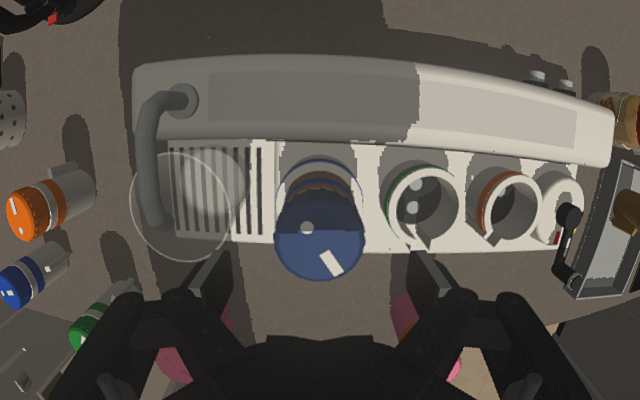

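Spent blue cap is right below at (320,240), and the glass at (180,207) is clear of the fingers. The notches of green (420,240) and orange (490,235) are visible.

Call:
play_rows([
  {"delta_pos":[0.15,0.1,1.3],"yaw":0,"jaw":95},
  {"delta_pos":[0.15,0.1,2.6],"yaw":0,"jaw":95},
  {"delta_pos":[0.15,0.1,3.8],"yaw":0,"jaw":95},
  {"delta_pos":[0.15,0.1,3.8],"yaw":0,"jaw":95},
  {"delta_pos":[0.15,0.1,3.8],"yaw":0,"jaw":50},
  {"delta_pos":[0.15,0.1,3.8],"yaw":0,"jaw":50},
  {"delta_pos":[0.15,0.1,3.8],"yaw":0,"jaw":50},
  {"delta_pos":[0.15,0.1,3.8],"yaw":0,"jaw":50},
])

```text
clock: 17.05
eef_pos: [512.5, 14.5, 111.8]
tcp_rot: [-3.141, -0.001, -0.003]
contact_force: [-1.5, 0.5, 1.9]
opening: 0.581
grasp_force: 31.2
```

Call:
play_rows([
  {"delta_pos":[0,0,0],"yaw":0,"jaw":45},
  {"delta_pos":[0,0,0],"yaw":0,"jaw":45},
  {"delta_pos":[0,0,-1],"yaw":0,"jaw":45},
  {"delta_pos":[0,0,-2.5],"yaw":0,"jaw":45},
  {"delta_pos":[0,0,-4.5],"yaw":0,"jaw":45},
  {"delta_pos":[0,0,-7],"yaw":0,"jaw":45},
  {"delta_pos":[0,0,-10],"yaw":0,"jaw":45},
  {"delta_pos":[0,0,-10],"yaw":0,"jaw":45},
])

```text
clock: 17.85
eef_pos: [514.1, 14.4, 215.2]
tcp_rot: [-3.142, -0.006, -0.003]
contact_force: [1.1, 0.0, -2.5]
opening: 0.574
grasp_force: 31.6
```

```bash
python3 -c "
from h import *
np.set_printoptions(precision=1,suppress=True)
print(r.sense()['opening'],r.sense()['grasp_force'])
go(408,-414,210,0)"
```

```text
0.5741320906040068 31.570646166801453
go (408, -414, 210, 0) delta [-10.5  42.9   0.5] yaw -0.003 q6 1.6 at [514.1  14.4 215.2] [-3.1 -0.  -0. ] t 17.9
```

Call:
play_rows([
  {"delta_pos":[0,2,0],"yaw":0,"jaw":45},
  {"delta_pos":[0,6,0],"yaw":0,"jaw":45},
  {"delta_pos":[-0.5,10.5,0],"yaw":0,"jaw":45},
  {"delta_pos":[-2,15,0],"yaw":0,"jaw":45},
  {"delta_pos":[-3.5,19.5,0],"yaw":0,"jaw":45},
  {"delta_pos":[-5,24,0],"yaw":0,"jaw":45},
  {"delta_pos":[-6,27.5,0],"yaw":0,"jaw":45},
  {"delta_pos":[-6.5,30,0],"yaw":0,"jaw":45},
])

```text
clock: 18.65
eef_pos: [444.4, -287.3, 210.6]
tcp_rot: [-3.141, 0.001, -0.005]
contact_force: [1.4, 0.3, -1.3]
opening: 0.571
grasp_force: 31.8
```

Call:
play_rows([
  {"delta_pos":[-1,3,0],"yaw":0,"jaw":45},
  {"delta_pos":[-2,6.5,0],"yaw":0,"jaw":45},
  {"delta_pos":[-3,10,0],"yaw":0,"jaw":45},
  {"delta_pos":[-4,12.5,0],"yaw":0,"jaw":45},
  {"delta_pos":[-4,12.9,2],"yaw":0,"jaw":45},
  {"delta_pos":[-4,12.9,5],"yaw":0,"jaw":45},
  {"delta_pos":[-4,12.9,8],"yaw":0,"jaw":45},
  {"delta_pos":[-4,12.9,9.5],"yaw":0,"jaw":45},
])

```text
clock: 19.45
eef_pos: [404.1, -412.8, 113.3]
tcp_rot: [-3.138, 0.003, -0.003]
contact_force: [-0.4, 0.3, -2.3]
opening: 0.578
grasp_force: 31.8
```

```bash
python3 -c "
from h import *
print(r.sense()['opening'],r.sense()['grasp_force'])
go(408,-414,87,0)"
```

```text
0.5777772336339606 31.784668564796448
go (408, -414, 87, 0) delta [0.4  0.13 2.62] yaw -0.003 q6 0.78 at [ 404.1 -412.8  113.3] [-3.138e+00  3.000e-03 -3.000e-03] t 19.4
```

Call:
play_rows([
  {"delta_pos":[0.2,0,1],"yaw":0,"jaw":45},
  {"delta_pos":[0.2,0,1.8],"yaw":0,"jaw":45},
  {"delta_pos":[0.2,0,2.3],"yaw":0,"jaw":45},
  {"delta_pos":[0.2,0,2.5],"yaw":0,"jaw":45},
  {"delta_pos":[0.2,0,2.5],"yaw":0,"jaw":45},
  {"delta_pos":[0.2,0,2.5],"yaw":0,"jaw":70},
  {"delta_pos":[0.2,0,2.5],"yaw":0,"jaw":100},
  {"delta_pos":[0.2,0,2.5],"yaw":0,"jaw":100},
])

```text
clock: 20.25
eef_pos: [408.0, -414.5, 91.8]
tcp_rot: [3.141, -0.001, -0.003]
contact_force: [0.4, -0.4, -0.1]
opening: 0.994
grasp_force: 0.0
```

Call:
play_rows([
  {"delta_pos":[0,0,0],"yaw":0,"jaw":100},
  {"delta_pos":[0,0,0],"yaw":0,"jaw":100},
  {"delta_pos":[0,0,-2],"yaw":0,"jaw":100},
  {"delta_pos":[0,0,-5],"yaw":0,"jaw":100},
  {"delta_pos":[0,0,-9],"yaw":0,"jaw":100},
  {"delta_pos":[0,0,-14],"yaw":0,"jaw":100},
  {"delta_pos":[0,0,-19],"yaw":0,"jaw":100},
  {"delta_pos":[0,0,-20],"yaw":0,"jaw":100},
])

```text
clock: 21.05
eef_pos: [409.6, -416.1, 297.8]
tcp_rot: [3.135, -0.007, -0.003]
contact_force: [0.6, -1.2, -0.7]
opening: 0.998
grasp_force: 0.0
```

```bash
python3 -c "
from h import *
np.set_printoptions(precision=1,suppress=True)
im,d,K=grab('wrist','w5');P=cloud(d,K)
print(cap(im,P,(408,-414),114),cap(im,P,(490,-424),114))
go(440,0,300,0)"
```

```text
(array([ 407.2, -414.5]), 26.0, np.float64(113.6), np.int64(1598), (np.float64(-148.01851894886016), np.float64(4.61232192930303), np.int64(189))) (array([ 489.6, -424.1]), 25.6, np.float64(113.6), np.int64(1718), (np.float64(146.00364126816262), np.float64(5.753029715396972), np.int64(153)))
go (440, 0, 300, 0) delta [  2.9 -41.6  -0.6] yaw -0.003 q6 0.78 at [ 409.3 -415.8  296.6] [ 3.1 -0.  -0. ] t 21.1
```

Both spent cartridges stand in the tray. Now to the fresh ones, with a look at the bays on the way.

Call:
play_rows([
  {"delta_pos":[0,-3,0],"yaw":0,"jaw":100},
  {"delta_pos":[0.5,-8,0],"yaw":0,"jaw":100},
  {"delta_pos":[1,-13,0],"yaw":0,"jaw":100},
  {"delta_pos":[1.5,-18,0],"yaw":0,"jaw":100},
  {"delta_pos":[2,-23,0],"yaw":0,"jaw":100},
  {"delta_pos":[2.5,-28,0],"yaw":0,"jaw":100},
  {"delta_pos":[3,-32,0],"yaw":0,"jaw":100},
  {"delta_pos":[3,-35,0],"yaw":0,"jaw":100},
])

```text
clock: 21.9
eef_pos: [438.2, -61.8, 289.9]
tcp_rot: [-3.141, 0.002, -0.002]
contact_force: [-0.0, 1.1, -0.4]
opening: 1.0
grasp_force: 0.0
```

```bash
cat >> h.py <<'E'
def bay(P,c):
    c=np.array(c,float)
    D=P[...,:2]-c;R=np.hypot(D[...,0],D[...,1])
    m=(R<38)&(R>22)&(abs(P[...,2]-70)<2.5); q=P[m][:,:2]
    # ring fit: centre such that radii lie within 26.5..32.5
    from scipy.optimize import minimize
    f=lambda x:(np.maximum(0,26.5-np.hypot(*(q-x).T))**2+np.maximum(0,np.hypot(*(q-x).T)-32.5)**2).sum()
    x=minimize(f,c,method='Nelder-Mead').x
    D=P[...,:2]-x;R=np.hypot(D[...,0],D[...,1]);w=(R>28)&(R<31.5)&np.isfinite(P[...,2])
    a=np.arctan2(D[w][:,1],D[w][:,0]);low=P[w][:,2]<62
    g=np.exp(1j*a[low]).mean(); return np.round(x,1),round(np.degrees(np.angle(g)),1),low.sum(),round(abs(g),3)
def capdir(im,P,c,z):
    """direction of the white pointer bar (largest white blob) on the cap"""
    m=(np.hypot(P[...,0]-c[0],P[...,1]-c[1])<23.5)&(abs(P[...,2]-z)<5)
    hsv=cv2.cvtColor(im,cv2.COLOR_RGB2HSV); w=(m&(hsv[...,1]<110)&(hsv[...,2]>100)).astype(np.uint8)
    n,L,S,C=cv2.connectedComponentsWithStats(w); o=[]
    for i in range(1,n):
        if S[i,4]<5: continue
        q=P[L==i][:,:2];g=q.mean(0)-c; e=np.linalg.eigh(np.cov(q.T)); ax=e[1][:,1]; ax=ax*np.sign(ax@g)
        o.append((int(S[i,4]),round(np.degrees(np.arctan2(g[1],g[0])),1),round(np.hypot(*g),1),round(np.degrees(np.arctan2(ax[1],ax[0])),1),round(float(np.sqrt(e[0][1]/e[0][0])),1)))
    return sorted(o)[::-1][:3]
E
python3 - <<'E'
from h import *
np.set_printoptions(precision=1,suppress=True)
im,d,K=grab('wrist','w6');P=cloud(d,K)
for n,c in [('blue',(511,14.2)),('green',(507,-70.6)),('orange',(504,-155.4))]: print(n,bay(P,c))
for n,c in [('green',(369,260)),('orange',(510,297)),('blue',(414,384))]:
    x=cap(im,P,c,110,60)
    if x: print(n,x,capdir(im,P,x[0],110))
go(440,200,300,0)
E
```

```text
blue (array([510.4,  14. ]), np.float64(-119.7), np.int64(79), np.float64(0.406))
green (array([507. , -70.2]), np.float64(179.2), np.int64(28), np.float64(0.989))
orange (array([ 503.8, -154.3]), np.float64(169.2), np.int64(94), np.float64(0.116))
green (array([368.1, 261.4]), 25.2, np.float64(109.6), np.int64(645), (np.float64(-16.980757423986798), np.float64(4.857677677599432), np.int64(64))) [(51, np.float64(-24.7), np.float64(11.0), np.float64(-38.0), 2.1), (20, np.float64(144.6), np.float64(13.9), np.float64(123.6), 1.4)]
orange (array([510.5, 297.3]), 25.3, np.float64(109.5), np.int64(638), (np.float64(24.199853170725532), np.float64(6.3654658227095515), np.int64(47))) [(36, np.float64(16.2), np.float64(12.8), np.float64(10.9), 2.0), (14, np.float64(178.5), np.float64(11.7), np.float64(-101.8), 1.4)]
blue (array([414.6, 383.8]), 25.2, np.float64(109.4), np.int64(435), (np.float64(-69.62222555023257), np.float64(3.584235551033523), np.int64(39))) [(31, np.float64(-75.2), np.float64(10.1), np.float64(-81.7), 2.6), (13, np.float64(101.3), np.float64(14.1), np.float64(112.3), 1.4)]
go (440, 200, 300, 0) delta [  0.2 -25.9  -0.9] yaw -0.002 q6 1.43 at [437.8 -59.2 289.8] [-3.1  0.  -0. ] t 21.9
```

```bash
cat >> h.py <<'E'
def notch(P,K,c,z=70.):
    out=[]
    for R in (28.5,29.5,30.5):
        A=np.radians(np.arange(0,360,1.)); low=[]
        for a in A:
            u,v=proj(K,(c[0]+R*np.cos(a),c[1]+R*np.sin(a),z-.5),True); low.append(not(P[int(round(v)),int(round(u)),2]>z-6))
        low=np.array(low); g=np.exp(1j*A[low]).mean(); out.append((round(np.degrees(np.angle(g)),1),int(low.sum()),round(abs(g),3)))
    return out
E
python3 - <<'E'
from h import *
im,d,K=grab('wrist');P=cloud(d,K)
for n,c in [('blue',(510.8,14.2)),('green',(507.2,-70.5)),('orange',(504,-155))]: print(n,notch(P,K,c))
cv2.imwrite('pics/crop.png',cv2.resize(cv2.imread('pics/w6.png')[60:180,180:400],None,fx=3.5,fy=3.5))
E
```

```text
blue [(np.float64(-147.0), 23, np.float64(0.993)), (np.float64(-143.7), 27, np.float64(0.865)), (np.float64(-147.3), 21, np.float64(0.993))]
green [(np.float64(174.8), 30, np.float64(0.863)), (np.float64(-179.4), 27, np.float64(0.914)), (np.float64(-175.9), 30, np.float64(0.782))]
orange [(np.float64(141.5), 22, np.float64(0.994)), (np.float64(141.5), 22, np.float64(0.994)), (np.float64(140.0), 21, np.float64(0.994))]
```

Call:
play_rows([
  {"delta_pos":[0,-3,0],"yaw":0,"jaw":100},
  {"delta_pos":[0,-7,0],"yaw":0,"jaw":100},
  {"delta_pos":[0,-12,0],"yaw":0,"jaw":100},
  {"delta_pos":[-1,-17,0],"yaw":0,"jaw":100},
  {"delta_pos":[-2,-22,2],"yaw":0,"jaw":100},
  {"delta_pos":[-3,-26,4],"yaw":0,"jaw":100},
  {"delta_pos":[-4,-29,6],"yaw":0,"jaw":100},
  {"delta_pos":[-4,-29,6],"yaw":0,"jaw":100},
])

```text
clock: 22.8
eef_pos: [397.1, 227.2, 227.7]
tcp_rot: [3.139, 0.005, -0.0]
contact_force: [-0.3, -0.2, 0.5]
opening: 0.998
grasp_force: 0.0
```

Run:
```python
from h import *
np.set_printoptions(precision=1,suppress=True)
im,d,K=grab('wrist','w7');P=cloud(d,K)
for n,c in [('blue',(510.8,14.2)),('green',(507.2,-70.5)),('orange',(504,-155))]: print(n,bay(P,c)[0],notch(P,K,c))
for n,c in [('green',(369,260)),('orange',(510,297)),('blue',(414,384))]:
    x=cap(im,P,c,110,60)
    if x: print(n,x,capdir(im,P,x[0],110))
go(369,260,180,0)
```

```text
blue [510.6  14.7] [(np.float64(-145.8), 28, np.float64(0.797)), (np.float64(-154.0), 21, np.float64(0.901)), (np.float64(-151.5), 18, np.float64(0.996))]
green [507.  -69.5] [(np.float64(171.0), 15, np.float64(0.997)), (np.float64(172.0), 15, np.float64(0.997)), (np.float64(173.0), 18, np.float64(0.906))]
orange [ 504.  -154.1] [(np.float64(135.5), 16, np.float64(0.997)), (np.float64(137.5), 14, np.float64(0.998)), (np.float64(138.5), 16, np.float64(0.997))]
green (array([367.8, 262.5]), 25.6, np.float64(109.6), np.int64(2152), (np.float64(-29.04029832351614), np.float64(5.1088927946401), np.int64(212))) [(162, np.float64(-29.7), np.float64(12.3), np.float64(-30.6), 2.3), (64, np.float64(149.2), np.float64(12.1), np.float64(161.7), 1.0)]
orange (array([510.7, 298.7]), 25.9, np.float64(109.5), np.int64(2437), (np.float64(9.28017972120353), np.float64(5.973697641267402), np.int64(175))) [(134, np.float64(8.6), np.float64(12.5), np.float64(9.2), 2.4), (51, np.float64(-173.1), np.float64(11.6), np.float64(-125.8), 1.1)]
blue (array([414.9, 384.6]), 25.7, np.float64(109.6), np.int64(1750), (np.float64(-76.81309851737832), np.float64(5.666677795851464), np.int64(154))) [(120, np.float64(-77.0), np.float64(11.8), np.float64(-77.9), 2.4), (45, np.float64(101.5), np.float64(12.7), np.float64(122.2), 1.1)]
go (369, 260, 180, 0) delta [-2.9 -3.4  4.9] yaw -0.0 q6 2.08 at [398.2 226.  229. ] [ 3.1  0.  -0. ] t 22.9
```

View pics/w7.png

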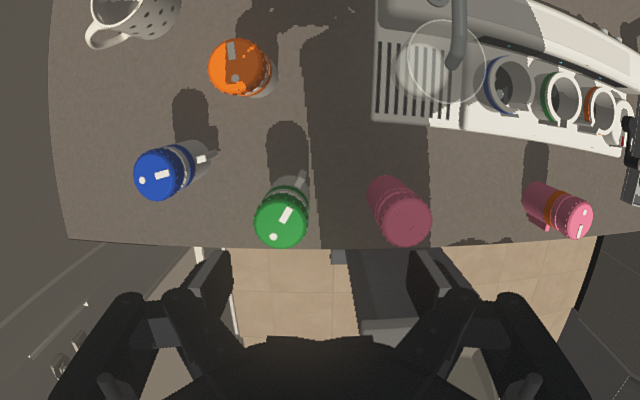

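Fresh caps: orange (238,67), blue (160,173), green (282,220). The pointer bars agree with the visible ribs: green -30°, orange 9°, blue -77°. The pink look-alikes are at (400,210) and (560,208). The bay notches are blue -149°, green 177°, orange 141°. I pick green now.

Call:
play_rows([
  {"delta_pos":[-1.5,-2,0],"yaw":0,"jaw":100},
  {"delta_pos":[-3,-3.6,1],"yaw":0,"jaw":100},
  {"delta_pos":[-3,-3.6,3],"yaw":0,"jaw":100},
  {"delta_pos":[-3,-3.6,5],"yaw":0,"jaw":100},
  {"delta_pos":[-3,-3.6,7],"yaw":0,"jaw":100},
  {"delta_pos":[-3,-3.6,9],"yaw":0,"jaw":100},
  {"delta_pos":[-3,-3.6,9.5],"yaw":0,"jaw":100},
  {"delta_pos":[-3,-3.6,9.5],"yaw":0,"jaw":100},
])

```text
clock: 23.65
eef_pos: [370.1, 260.8, 136.0]
tcp_rot: [3.141, 0.001, -0.004]
contact_force: [1.0, -0.1, 0.5]
opening: 1.004
grasp_force: 0.0
```

Run:
```python
from h import *
im,d,K=grab('wrist','w8');P=cloud(d,K)
x=cap(im,P,(368,262),110); print(x,capdir(im,P,x[0],110)); go(x[0][0],x[0][1],82,0)
```

```text
(array([368. , 262.6]), 25.8, np.float64(109.7), np.int64(4919), (np.float64(-33.49111492666832), np.float64(4.656701048381931), np.int64(436))) [(330, np.float64(-29.9), np.float64(12.2), np.float64(-30.5), 2.4), (128, np.float64(149.6), np.float64(12.3), np.float64(166.6), 1.1), (17, np.float64(179.5), np.float64(22.6), np.float64(90.5), 9.1)]
go (np.float64(368.0), np.float64(262.6), 82, 0) delta [-0.25 -0.13  5.46] yaw -0.004 q6 2.19 at [370.5 261.3 136.6] [ 3.141  0.    -0.004] t 23.7
```

Call:
play_rows([
  {"delta_pos":[-0.2,-0.1,1.5],"yaw":0,"jaw":100},
  {"delta_pos":[-0.2,-0.1,3.2],"yaw":0,"jaw":100},
  {"delta_pos":[-0.2,-0.1,4.8],"yaw":0,"jaw":100},
  {"delta_pos":[-0.2,-0.1,5.4],"yaw":0,"jaw":100},
  {"delta_pos":[-0.2,-0.1,5.4],"yaw":0,"jaw":50},
  {"delta_pos":[-0.2,-0.1,5.4],"yaw":0,"jaw":50},
  {"delta_pos":[-0.2,-0.1,5.4],"yaw":0,"jaw":50},
  {"delta_pos":[-0.2,-0.1,5.4],"yaw":0,"jaw":50},
])

```text
clock: 24.5
eef_pos: [368.6, 263.4, 83.4]
tcp_rot: [-3.141, -0.002, -0.003]
contact_force: [-0.7, -0.1, 6.9]
opening: 0.573
grasp_force: 30.6
```

Call:
play_rows([
  {"delta_pos":[0,0,0],"yaw":0,"jaw":45},
  {"delta_pos":[0,0,0],"yaw":0,"jaw":45},
  {"delta_pos":[0,0,-2],"yaw":0,"jaw":45},
  {"delta_pos":[0,0,-5],"yaw":0,"jaw":45},
  {"delta_pos":[0,0,-9],"yaw":0,"jaw":45},
  {"delta_pos":[0,0,-13],"yaw":0,"jaw":45},
  {"delta_pos":[0,0,-13.5],"yaw":0,"jaw":45},
  {"delta_pos":[0,0,-13.5],"yaw":0,"jaw":45},
])

```text
clock: 25.3
eef_pos: [368.5, 263.4, 218.7]
tcp_rot: [-3.14, -0.003, -0.003]
contact_force: [-0.3, 0.2, -2.3]
opening: 0.571
grasp_force: 32.4
```

Run:
```python
from h import *
im,d,K=grab('wrist');P=cloud(d,K); p,ro,s=tool()
x=cap(im,P,p[:2],p[2]+28); print(p,s['opening'],x, x and capdir(im,P,x[0],x[2]))
go(507.2,-70.5,210,np.radians(207)); go(507.2,-70.5,210,0)
```

```text
[367.73431581 262.81873585 217.28279678] 0.5728153855463223 (array([374.9, 262.8]), 34.2, np.float64(244.9), np.int64(9272), (np.float64(-110.65980167506525), np.float64(3.751118321045025), np.int64(751))) [(588, np.float64(-59.6), np.float64(7.5), np.float64(-30.5), 2.4), (192, np.float64(161.4), np.float64(18.4), np.float64(-179.0), 1.0)]
go (507.2, -70.5, 210, np.float64(3.613)) delta [14.05 33.29  0.72] yaw 2.667 q6 2.19 at [367.7 262.8 217.3] [-3.141e+00 -1.000e-03 -3.000e-03] t 25.4
go (507.2, -70.5, 210, 0) delta [14.05 33.29  0.72] yaw -0.003 q6 2.19 at [367.7 262.8 217.3] [-3.141e+00 -1.000e-03 -3.000e-03] t 25.4
```

Call:
play_rows([
  {"delta_pos":[0,2.5,0],"yaw":0,"jaw":45},
  {"delta_pos":[0.5,7,0],"yaw":0,"jaw":45},
  {"delta_pos":[1,11.5,0],"yaw":0,"jaw":45},
  {"delta_pos":[3,15.5,0],"yaw":0,"jaw":45},
  {"delta_pos":[5,19.5,0],"yaw":0,"jaw":45},
  {"delta_pos":[7,23.5,0],"yaw":0,"jaw":45},
  {"delta_pos":[9.5,27,0],"yaw":0,"jaw":45},
  {"delta_pos":[11.5,30,0],"yaw":0,"jaw":45},
])

```text
clock: 26.15
eef_pos: [481.7, -39.5, 215.4]
tcp_rot: [-3.141, 0.003, -0.004]
contact_force: [0.4, 1.3, -2.0]
opening: 0.571
grasp_force: 32.4
```

Call:
play_rows([
  {"delta_pos":[1.5,1.8,0],"yaw":-0.1,"jaw":45},
  {"delta_pos":[2.5,3.3,0],"yaw":-0.25,"jaw":45},
  {"delta_pos":[2.5,3.3,0],"yaw":-0.4,"jaw":45},
  {"delta_pos":[2.5,3.3,0],"yaw":-0.55,"jaw":45},
  {"delta_pos":[2.5,3.3,0],"yaw":-0.7,"jaw":45},
  {"delta_pos":[2.5,3.3,0],"yaw":-0.85,"jaw":45},
  {"delta_pos":[2.5,3.3,0],"yaw":-1.0,"jaw":45},
  {"delta_pos":[2.5,3.3,0],"yaw":-1.1,"jaw":45},
])

```text
clock: 26.95
eef_pos: [505.5, -70.3, 215.0]
tcp_rot: [-3.138, 0.001, 1.103]
contact_force: [-0.6, -0.2, -2.0]
opening: 0.573
grasp_force: 32.4
```

Call:
play_rows([
  {"delta_pos":[0,0,0],"yaw":-0.15,"jaw":45},
  {"delta_pos":[0,0,0],"yaw":-0.3,"jaw":45},
  {"delta_pos":[0,0,0],"yaw":-0.45,"jaw":45},
  {"delta_pos":[0,0,0],"yaw":-0.6,"jaw":45},
  {"delta_pos":[0,0,0],"yaw":-0.75,"jaw":45},
  {"delta_pos":[0,0,0],"yaw":-0.9,"jaw":45},
  {"delta_pos":[0,0,0],"yaw":-1.05,"jaw":45},
  {"delta_pos":[0,0,0],"yaw":-1.15,"jaw":45},
])

```text
clock: 27.75
eef_pos: [505.5, -70.3, 215.0]
tcp_rot: [-3.139, -0.003, 2.253]
contact_force: [-0.5, 0.5, -1.3]
opening: 0.569
grasp_force: 32.4
```

Call:
play_rows([
  {"delta_pos":[0,0,0],"yaw":-0.15,"jaw":45},
  {"delta_pos":[0,0,0],"yaw":-0.3,"jaw":45},
  {"delta_pos":[0,0,0],"yaw":-0.45,"jaw":45},
  {"delta_pos":[0,0,0],"yaw":-0.6,"jaw":45},
  {"delta_pos":[0,0,0],"yaw":-0.75,"jaw":45},
  {"delta_pos":[0,0,0],"yaw":-0.9,"jaw":45},
  {"delta_pos":[0,0,0],"yaw":-1.05,"jaw":45},
  {"delta_pos":[0,0,0],"yaw":-1.15,"jaw":45},
])

```text
clock: 28.55
eef_pos: [505.5, -70.3, 215.0]
tcp_rot: [3.14, -0.003, -2.88]
contact_force: [0.2, 0.7, -1.9]
opening: 0.574
grasp_force: 32.4
```

```bash
cat >> h.py <<'E'
def held(im,P):
    """pointer angle and axis of the cap in the jaws: bar centroid and dot centroid lie opposite"""
    p,ro,s=tool(); z=p[2]+28
    m=(np.hypot(P[...,0]-p[0],P[...,1]-p[1])<24)&(abs(P[...,2]-z)<5)
    hsv=cv2.cvtColor(im,cv2.COLOR_RGB2HSV); w=(m&(hsv[...,1]<110)&(hsv[...,2]>100)).astype(np.uint8)
    n,L,S,C=cv2.connectedComponentsWithStats(w); k=np.argsort(-S[1:,4])[:2]+1
    g=[P[L==i][:,:2].mean(0) for i in k]; v=g[0]-g[-1]
    return 'axis',np.round((g[0]+g[-1])/2,1),'tcp',np.round(p,1),'ang',round(np.degrees(np.arctan2(v[1],v[0])),1),'sep',round(np.hypot(*v),1),S[k,4]
E
python3 - <<'E'
from h import *
im,d,K=grab('wrist','w9');P=cloud(d,K); print(held(im,P))
for n,c in [('blue',(510.8,14.2)),('orange',(504,-155))]: print(n,bay(P,c)[0],notch(P,K,c))
go(507.2,-70.5,160,np.radians(207))
E
```

```text
('axis', array([505.1, -70.8]), 'tcp', array([505.6, -70.3, 215.1]), 'ang', np.float64(165.1), 'sep', np.float64(24.9), array([481, 146], dtype=int32))
blue [510.3  13.9] [(np.float64(-142.6), 25, np.float64(0.941)), (np.float64(-147.5), 22, np.float64(0.994)), (np.float64(-147.5), 25, np.float64(0.756))]
orange [ 503.7 -154.5] [(np.float64(145.2), 26, np.float64(0.943)), (np.float64(146.6), 27, np.float64(0.912)), (np.float64(142.0), 23, np.float64(0.993))]
go (507.2, -70.5, 160, np.float64(3.613)) delta [-0.17 -0.07  5.51] yaw -0.206 q6 -1.98 at [505.6 -70.3 215.1] [ 3.140e+00 -3.000e-03 -2.876e+00] t 28.6
```

Call:
play_rows([
  {"delta_pos":[-0.1,0,1],"yaw":-0.1,"jaw":45},
  {"delta_pos":[-0.2,0,2],"yaw":-0.21,"jaw":45},
  {"delta_pos":[-0.2,0,3.5],"yaw":-0.216,"jaw":45},
  {"delta_pos":[-0.2,0,5],"yaw":-0.216,"jaw":45},
  {"delta_pos":[-0.2,0,5.5],"yaw":-0.216,"jaw":45},
  {"delta_pos":[-0.2,0,5.5],"yaw":-0.216,"jaw":45},
  {"delta_pos":[-0.2,0,5.5],"yaw":-0.216,"jaw":45},
  {"delta_pos":[-0.2,0,5.5],"yaw":-0.216,"jaw":45},
])

```text
clock: 29.4
eef_pos: [509.2, -70.1, 162.8]
tcp_rot: [-3.141, 0.001, -2.671]
contact_force: [-0.1, -0.8, -1.5]
opening: 0.577
grasp_force: 32.4
```

Run:
```python
from h import *
im,d,K=grab('wrist');P=cloud(d,K); print(held(im,P),r.sense()['contact_force'])
go(507.1,-70.4,113,np.radians(207))
```

```text
('axis', array([508.4, -70.6]), 'tcp', array([509.2, -70.1, 162.9]), 'ang', np.float64(177.6), 'sep', np.float64(25.0), array([472, 132], dtype=int32)) [ 0.19675628  0.36997931 -1.11696251]
go (507.1, -70.4, 113, np.float64(3.613)) delta [0.2  0.07 4.99] yaw -0.0 q6 -2.18 at [509.2 -70.1 162.9] [-3.141e+00  1.000e-03 -2.671e+00] t 29.4
```

Call:
play_rows([
  {"delta_pos":[0.1,0.07,0.2],"yaw":0,"jaw":45},
  {"delta_pos":[0.1,0.07,0.5],"yaw":0,"jaw":45},
  {"delta_pos":[0.1,0.07,0.8],"yaw":0,"jaw":45},
  {"delta_pos":[0.1,0.07,1.1],"yaw":0,"jaw":45},
  {"delta_pos":[0.1,0.07,1.4],"yaw":0,"jaw":45},
  {"delta_pos":[0.1,0.07,1.7],"yaw":0,"jaw":45},
  {"delta_pos":[0.1,0.07,2.0],"yaw":0,"jaw":45},
  {"delta_pos":[0.1,0.07,2.0],"yaw":0,"jaw":45},
])

```text
clock: 30.25
eef_pos: [507.3, -69.8, 141.8]
tcp_rot: [3.141, -0.001, -2.67]
contact_force: [-0.5, 0.3, -1.7]
opening: 0.574
grasp_force: 32.4
```

Run:
```python
from h import *
im,d,K=grab('wrist','w10');P=cloud(d,K); print(held(im,P),r.sense()['contact_force'],r.sense()['wrist_torque'])
go(507.1,-70.4,113,np.radians(207))
```

```text
('axis', array([506.5, -70.5]), 'tcp', array([507.4, -69.8, 142. ]), 'ang', np.float64(176.8), 'sep', np.float64(25.0), array([562, 137], dtype=int32)) [ 0.73996062  0.13271068 -2.11702514] [-0.03560651  0.02370624 -0.04043752]
go (507.1, -70.4, 113, np.float64(3.613)) delta [ 0.05 -0.04  2.9 ] yaw -0.0 q6 -2.18 at [507.4 -69.8 142. ] [ 3.141 -0.    -2.67 ] t 30.3
```

It has entered with no contact force, so I continue down.

Call:
play_rows([
  {"delta_pos":[0,0,0.5],"yaw":0,"jaw":45},
  {"delta_pos":[0,0,1.0],"yaw":0,"jaw":45},
  {"delta_pos":[0,0,1.5],"yaw":0,"jaw":45},
  {"delta_pos":[0,0,2.0],"yaw":0,"jaw":45},
  {"delta_pos":[0,0,2.4],"yaw":0,"jaw":45},
  {"delta_pos":[0,0,2.7],"yaw":0,"jaw":45},
  {"delta_pos":[0,0,2.9],"yaw":0,"jaw":45},
  {"delta_pos":[0,0,2.9],"yaw":0,"jaw":45},
])

```text
clock: 31.1
eef_pos: [507.8, -69.8, 113.5]
tcp_rot: [-3.142, 0.0, -2.671]
contact_force: [0.5, 0.6, 0.3]
opening: 0.574
grasp_force: 32.5
```

Call:
play_rows([
  {"delta_pos":[0,0,0],"yaw":0,"jaw":70},
  {"delta_pos":[0,0,0],"yaw":0,"jaw":75},
  {"delta_pos":[0,0,0],"yaw":0,"jaw":75},
  {"delta_pos":[0,0,-1.5],"yaw":0,"jaw":75},
  {"delta_pos":[0,0,-4],"yaw":0,"jaw":75},
  {"delta_pos":[0,0,-8],"yaw":0,"jaw":75},
  {"delta_pos":[0,0,-12],"yaw":0,"jaw":75},
  {"delta_pos":[0,0,-13],"yaw":0,"jaw":75},
])

```text
clock: 31.9
eef_pos: [509.7, -70.2, 247.7]
tcp_rot: [-3.138, 0.005, -2.67]
contact_force: [0.4, -0.6, -0.4]
opening: 0.752
grasp_force: 0.0
```

Run:
```python
from h import *
im,d,K=grab('wrist','w11');P=cloud(d,K); x=cap(im,P,(507,-70.5),140);print(x,capdir(im,P,x[0],140))
for n,c in [('blue',(510.8,14.2)),('orange',(504,-155))]: print(n,bay(P,c)[0],notch(P,K,c))
print(cap(im,P,(441,-233),104,15))
go(510.7,298.7,250,0)
```

```text
(array([507.3, -70.4]), 26.0, np.float64(139.5), np.int64(2590), (np.float64(177.20499760681543), np.float64(5.077605079478033), np.int64(250))) [(196, np.float64(177.0), np.float64(12.1), np.float64(176.7), 2.2), (76, np.float64(-2.8), np.float64(12.6), np.float64(21.8), 1.1), (9, np.float64(-67.2), np.float64(23.0), np.float64(-153.6), 60.7)]
blue [510.3  14. ] [(np.float64(-144.9), 30, np.float64(0.797)), (np.float64(-147.5), 26, np.float64(0.991)), (np.float64(-152.0), 30, np.float64(0.826))]
orange [ 503.6 -154.5] [(np.float64(143.5), 24, np.float64(0.993)), (np.float64(140.4), 25, np.float64(0.844)), (np.float64(145.5), 29, np.float64(0.734))]
(array([ 441.4, -232.5]), 9.2, np.float64(103.3), np.int64(235), (np.float64(47.04306701660092), np.float64(1.515779932096631), np.int64(16)))
go (510.7, 298.7, 250, 0) delta [-16.85  32.81  -0.31] yaw -2.67 q6 -2.18 at [509.6 -70.2 247.2] [-3.138  0.005 -2.67 ] t 31.9
```

Green is home (cap 139.5 mm high, pointer 177°). Next is fresh orange.

Call:
play_rows([
  {"delta_pos":[-1.5,3,0],"yaw":0.14,"jaw":100},
  {"delta_pos":[-3.5,7,0],"yaw":0.28,"jaw":100},
  {"delta_pos":[-5.5,11,0],"yaw":0.42,"jaw":100},
  {"delta_pos":[-7.5,15,0],"yaw":0.56,"jaw":100},
  {"delta_pos":[-9.5,19,0],"yaw":0.7,"jaw":100},
  {"delta_pos":[-11.5,23,0],"yaw":0.84,"jaw":100},
  {"delta_pos":[-13.5,27,0],"yaw":0.98,"jaw":100},
  {"delta_pos":[-15.5,30.5,0],"yaw":1.12,"jaw":100},
])

```text
clock: 32.75
eef_pos: [506.1, 274.0, 241.7]
tcp_rot: [-3.14, -0.001, 2.495]
contact_force: [1.0, 0.5, 0.4]
opening: 1.007
grasp_force: 0.0
```

Call:
play_rows([
  {"delta_pos":[0,0,0],"yaw":0.15,"jaw":100},
  {"delta_pos":[0,0,0],"yaw":0.3,"jaw":100},
  {"delta_pos":[0,0,0],"yaw":0.45,"jaw":100},
  {"delta_pos":[0,0,0],"yaw":0.6,"jaw":100},
  {"delta_pos":[0,0,0],"yaw":0.75,"jaw":100},
  {"delta_pos":[0,0,0],"yaw":0.9,"jaw":100},
  {"delta_pos":[0,0,0],"yaw":1.05,"jaw":100},
  {"delta_pos":[0,0,0],"yaw":1.15,"jaw":100},
])

```text
clock: 33.55
eef_pos: [506.5, 271.9, 241.5]
tcp_rot: [-3.14, 0.002, 1.345]
contact_force: [0.3, 0.1, 0.3]
opening: 1.0
grasp_force: 0.0
```

Run:
```python
from h import *
im,d,K=grab('wrist');P=cloud(d,K); x=cap(im,P,(510.7,298.7),110,60);print(x,x and capdir(im,P,x[0],110))
y=cap(im,P,(415,384.6),110,60);print(y)
if x is not None: go(x[0][0],x[0][1],130,np.radians(70))
```

```text
(array([511.1, 299. ]), 25.8, np.float64(109.6), np.int64(2339), (np.float64(8.948485736636428), np.float64(5.443780260778949), np.int64(181))) [(139, np.float64(8.3), np.float64(12.4), np.float64(9.4), 2.4), (53, np.float64(-171.8), np.float64(12.2), np.float64(-147.2), 1.1)]
(array([415.1, 385.3]), 25.7, np.float64(109.6), np.int64(2005), (np.float64(-78.4525312271571), np.float64(5.146587253012195), np.int64(181)))
go (np.float64(511.1), np.float64(299.0), 130, np.float64(1.222)) delta [ 2.75 -0.15 11.15] yaw 0.119 q6 0.72 at [506.5 271.9 241.6] [-3.140e+00  1.000e-03  1.341e+00] t 33.6
```

Call:
play_rows([
  {"delta_pos":[1.5,0,1],"yaw":0,"jaw":100},
  {"delta_pos":[2.7,-0.1,3],"yaw":0,"jaw":100},
  {"delta_pos":[2.7,-0.1,5],"yaw":0,"jaw":100},
  {"delta_pos":[2.7,-0.1,7],"yaw":0,"jaw":100},
  {"delta_pos":[2.7,-0.1,9],"yaw":0,"jaw":100},
  {"delta_pos":[2.7,-0.1,10.5],"yaw":0,"jaw":100},
  {"delta_pos":[2.7,-0.1,11],"yaw":0,"jaw":100},
  {"delta_pos":[2.7,-0.1,11],"yaw":0,"jaw":100},
])

```text
clock: 34.4
eef_pos: [511.7, 298.9, 132.2]
tcp_rot: [-3.14, 0.001, 1.352]
contact_force: [-0.5, -0.5, -0.0]
opening: 1.003
grasp_force: 0.0
```

Run:
```python
from h import *
im,d,K=grab('wrist');P=cloud(d,K); x=cap(im,P,(510.7,298.7),110,40);print(x,x and capdir(im,P,x[0],110))
if x is not None: go(x[0][0],x[0][1],82,1.341)
```

```text
(array([511.2, 299.2]), 25.7, np.float64(109.6), np.int64(5190), (np.float64(8.090544383783946), np.float64(5.832759286637), np.int64(399))) [(310, np.float64(8.7), np.float64(12.4), np.float64(8.7), 2.3), (111, np.float64(-171.1), np.float64(12.1), np.float64(119.6), 1.0)]
go (np.float64(511.2), np.float64(299.2), 82, 1.341) delta [-0.01 -0.1   5.12] yaw 0.011 q6 0.75 at [512.2 299.1 133.2] [-3.141  0.     1.352] t 34.5
```

Call:
play_rows([
  {"delta_pos":[0,-0.1,1.5],"yaw":0,"jaw":100},
  {"delta_pos":[0,-0.1,3.2],"yaw":0,"jaw":100},
  {"delta_pos":[0,-0.1,4.6],"yaw":0,"jaw":100},
  {"delta_pos":[0,-0.1,5.0],"yaw":0,"jaw":100},
  {"delta_pos":[0,-0.1,5.0],"yaw":0,"jaw":50},
  {"delta_pos":[0,-0.1,5.0],"yaw":0,"jaw":50},
  {"delta_pos":[0,-0.1,5.0],"yaw":0,"jaw":50},
  {"delta_pos":[0,-0.1,5.0],"yaw":0,"jaw":50},
])

```text
clock: 35.25
eef_pos: [511.7, 299.4, 84.1]
tcp_rot: [3.141, -0.001, 1.351]
contact_force: [-0.5, 0.8, 2.7]
opening: 0.571
grasp_force: 31.5
```

Call:
play_rows([
  {"delta_pos":[0,0,0],"yaw":0,"jaw":45},
  {"delta_pos":[0,0,0],"yaw":0,"jaw":45},
  {"delta_pos":[0,0,-2],"yaw":0,"jaw":45},
  {"delta_pos":[0,0,-6],"yaw":0,"jaw":45},
  {"delta_pos":[0,0,-10],"yaw":0,"jaw":45},
  {"delta_pos":[0,0,-14],"yaw":0,"jaw":45},
  {"delta_pos":[0,0,-17],"yaw":0,"jaw":45},
  {"delta_pos":[0,0,-18],"yaw":0,"jaw":45},
])

```text
clock: 36.05
eef_pos: [512.4, 299.7, 266.7]
tcp_rot: [3.138, -0.003, 1.351]
contact_force: [0.8, -0.7, -0.6]
opening: 0.574
grasp_force: 32.0
```

Run:
```python
from h import *
im,d,K=grab('wrist');P=cloud(d,K); print(held(im,P),r.sense()['opening'])
go(440,70,265,1.35);go(503.8,-154.8,265,1.35)
```

```text
('axis', array([512.2, 299.6]), 'tcp', array([512.3, 299.7, 266.4]), 'ang', np.float64(8.7), 'sep', np.float64(24.5), array([506, 168], dtype=int32)) 0.5796612825574298
go (440, 70, 265, 1.35) delta [-23.99  -2.04   0.06] yaw 0.001 q6 0.75 at [512.3 299.7 266.4] [ 3.138e+00 -3.000e-03  1.351e+00] t 36.1
go (503.8, -154.8, 265, 1.35) delta [-4.454e+01  9.090e+00  3.000e-02] yaw 0.001 q6 0.75 at [512.3 299.7 266.4] [ 3.138e+00 -3.000e-03  1.351e+00] t 36.1
```

Call:
play_rows([
  {"delta_pos":[-2.5,0.5,0],"yaw":0,"jaw":45},
  {"delta_pos":[-7,1.4,0],"yaw":0,"jaw":45},
  {"delta_pos":[-11.5,2.3,0],"yaw":0,"jaw":45},
  {"delta_pos":[-16,3.3,0],"yaw":0,"jaw":45},
  {"delta_pos":[-20.5,4.2,0],"yaw":0,"jaw":45},
  {"delta_pos":[-25,5.1,0],"yaw":0,"jaw":45},
  {"delta_pos":[-29.5,6,0],"yaw":0,"jaw":45},
  {"delta_pos":[-33.5,6.8,0],"yaw":0,"jaw":45},
])

```text
clock: 36.9
eef_pos: [503.0, -44.7, 261.2]
tcp_rot: [-3.139, 0.001, 1.351]
contact_force: [0.8, 0.2, -1.1]
opening: 0.574
grasp_force: 31.9
```

Call:
play_rows([
  {"delta_pos":[-4,0.8,0],"yaw":-0.1,"jaw":45},
  {"delta_pos":[-7.5,1.5,0],"yaw":-0.25,"jaw":45},
  {"delta_pos":[-10,2,0],"yaw":-0.4,"jaw":45},
  {"delta_pos":[-11,2.3,0],"yaw":-0.55,"jaw":45},
  {"delta_pos":[-11,2.3,0],"yaw":-0.7,"jaw":45},
  {"delta_pos":[-11,2.3,0],"yaw":-0.85,"jaw":45},
  {"delta_pos":[-11,2.3,0],"yaw":-1.0,"jaw":45},
  {"delta_pos":[-11,2.3,0],"yaw":-1.1,"jaw":45},
])

```text
clock: 37.7
eef_pos: [501.8, -154.8, 260.9]
tcp_rot: [-3.14, -0.003, 2.457]
contact_force: [-0.4, 0.3, -1.7]
opening: 0.574
grasp_force: 31.9
```

Call:
play_rows([
  {"delta_pos":[0,0,0],"yaw":-0.15,"jaw":45},
  {"delta_pos":[0,0,0],"yaw":-0.3,"jaw":45},
  {"delta_pos":[0,0,0],"yaw":-0.45,"jaw":45},
  {"delta_pos":[0,0,0],"yaw":-0.6,"jaw":45},
  {"delta_pos":[0,0,0],"yaw":-0.75,"jaw":45},
  {"delta_pos":[0,0,0],"yaw":-0.9,"jaw":45},
  {"delta_pos":[0,0,0],"yaw":-1.05,"jaw":45},
  {"delta_pos":[0,0,0],"yaw":-1.18,"jaw":45},
])

```text
clock: 38.5
eef_pos: [501.8, -154.7, 260.9]
tcp_rot: [3.139, -0.002, -2.646]
contact_force: [-0.1, -0.0, -0.7]
opening: 0.576
grasp_force: 31.9
```

```bash
cat >> h.py <<'E'
def align(c,ang,z):
    """shift and turn (tool axes) that bring the held cap's axis to c, its pointer to ang deg, TCP to z"""
    im,d,K=grab('wrist');P=cloud(d,K);h=held(im,P);print(h);p,ro,s=tool()
    t=(ang-h[5]+180)%360-180; q=p[:2]-h[1]; a=np.radians(t); q=np.array([q[0]*np.cos(a)-q[1]*np.sin(a),q[0]*np.sin(a)+q[1]*np.cos(a)])
    print('F',np.round(s['contact_force'],1)); go(c[0]+q[0],c[1]+q[1],z,ro[2]+a)
E
python3 - <<'E'
from h import *
align((503.8,-154.8),142,160)
E
```

```text
('axis', array([ 500.8, -155.5]), 'tcp', array([ 501.8, -154.8,  261. ]), 'ang', np.float64(139.7), 'sep', np.float64(24.4), array([505, 172], dtype=int32))
F [-0.1  0.6 -1.9]
go (np.float64(504.79096158846113), np.float64(-154.0151528551863), 160, np.float64(-2.599)) delta [-0.32 -0.1  10.1 ] yaw -0.04 q6 -2.38 at [ 501.8 -154.8  261. ] [ 3.139e+00 -2.000e-03 -2.639e+00] t 38.5
```

Call:
play_rows([
  {"delta_pos":[-0.2,-0.1,1.5],"yaw":-0.04,"jaw":45},
  {"delta_pos":[-0.2,-0.1,4],"yaw":-0.04,"jaw":45},
  {"delta_pos":[-0.2,-0.1,6.5],"yaw":-0.04,"jaw":45},
  {"delta_pos":[-0.2,-0.1,8.5],"yaw":-0.04,"jaw":45},
  {"delta_pos":[-0.2,-0.1,9.7],"yaw":-0.04,"jaw":45},
  {"delta_pos":[-0.2,-0.1,10],"yaw":-0.04,"jaw":45},
  {"delta_pos":[-0.2,-0.1,10],"yaw":-0.04,"jaw":45},
  {"delta_pos":[-0.2,-0.1,10],"yaw":-0.04,"jaw":45},
])

```text
clock: 39.35
eef_pos: [505.6, -155.2, 163.9]
tcp_rot: [-3.141, 0.001, -2.613]
contact_force: [0.2, -0.4, -1.7]
opening: 0.57
grasp_force: 31.9
```

Run:
```python
from h import *
align((503.9,-154.9),142,142)
```

```text
('axis', array([ 504.5, -155.9]), 'tcp', array([ 505.8, -155.2,  164.2]), 'ang', np.float64(141.4), 'sep', np.float64(24.4), array([505, 172], dtype=int32))
F [-0.2  0.4 -1.7]
go (np.float64(505.1512188807074), np.float64(-154.20212445072383), 142, np.float64(-2.602)) delta [0.   0.12 2.21] yaw -0.01 q6 -2.4 at [ 505.8 -155.2  164.2] [-3.140e+00  1.000e-03 -2.613e+00] t 39.4
```

Call:
play_rows([
  {"delta_pos":[0,0.1,0.2],"yaw":-0.01,"jaw":45},
  {"delta_pos":[0,0.1,0.5],"yaw":-0.01,"jaw":45},
  {"delta_pos":[0,0.1,0.8],"yaw":-0.01,"jaw":45},
  {"delta_pos":[0,0.1,1.1],"yaw":-0.01,"jaw":45},
  {"delta_pos":[0,0.1,1.4],"yaw":-0.01,"jaw":45},
  {"delta_pos":[0,0.1,1.7],"yaw":-0.01,"jaw":45},
  {"delta_pos":[0,0.1,2.0],"yaw":-0.01,"jaw":45},
  {"delta_pos":[0,0.1,2.2],"yaw":-0.01,"jaw":45},
])

```text
clock: 40.2
eef_pos: [504.5, -154.1, 140.9]
tcp_rot: [3.141, -0.0, -2.602]
contact_force: [0.3, -0.2, -1.3]
opening: 0.573
grasp_force: 31.9
```

Run:
```python
from h import *
align((503.9,-154.9),142,113.5)
```

```text
('axis', array([ 503.4, -154.9]), 'tcp', array([ 504.4, -154.1,  140.7]), 'ang', np.float64(142.2), 'sep', np.float64(24.5), array([509, 172], dtype=int32))
F [-0.1  0.6 -2.1]
go (np.float64(504.894725170172), np.float64(-154.07769294413154), 113.5, np.float64(-2.606)) delta [-0.04 -0.03  2.72] yaw 0.003 q6 -2.41 at [ 504.4 -154.1  140.7] [ 3.141 -0.    -2.602] t 40.2
```

Call:
play_rows([
  {"delta_pos":[0,0,0.5],"yaw":0,"jaw":45},
  {"delta_pos":[0,0,1.0],"yaw":0,"jaw":45},
  {"delta_pos":[0,0,1.5],"yaw":0,"jaw":45},
  {"delta_pos":[0,0,2.0],"yaw":0,"jaw":45},
  {"delta_pos":[0,0,2.4],"yaw":0,"jaw":45},
  {"delta_pos":[0,0,2.6],"yaw":0,"jaw":45},
  {"delta_pos":[0,0,2.75],"yaw":0,"jaw":45},
  {"delta_pos":[0,0,2.75],"yaw":0,"jaw":45},
])

```text
clock: 41.05
eef_pos: [504.7, -154.1, 114.1]
tcp_rot: [3.141, 0.0, -2.602]
contact_force: [-0.7, 0.7, 2.9]
opening: 0.575
grasp_force: 32.2
```

Call:
play_rows([
  {"delta_pos":[0,0,0],"yaw":0,"jaw":70},
  {"delta_pos":[0,0,0],"yaw":0,"jaw":75},
  {"delta_pos":[0,0,0],"yaw":0,"jaw":75},
  {"delta_pos":[0,0,-1.5],"yaw":0,"jaw":75},
  {"delta_pos":[0,0,-4],"yaw":0,"jaw":75},
  {"delta_pos":[0,0,-8],"yaw":0,"jaw":75},
  {"delta_pos":[0,0,-12],"yaw":0,"jaw":75},
  {"delta_pos":[0,0,-13],"yaw":0,"jaw":75},
])

```text
clock: 41.85
eef_pos: [506.7, -154.8, 248.2]
tcp_rot: [-3.137, 0.004, -2.602]
contact_force: [-0.5, 0.2, 0.1]
opening: 0.749
grasp_force: 0.0
```

Run:
```python
from h import *
im,d,K=grab('wrist');P=cloud(d,K)
for c in [(507,-70.5),(504,-155)]:
    x=cap(im,P,c,140);print(x)
    x=x and print(capdir(im,P,x[0],140))
print(bay(P,(510.8,14.2))[0],notch(P,K,(510.6,14.1)))
go(415,385,250,0)
```

```text
(array([507.8, -70.3]), 25.8, np.float64(139.4), np.int64(1488), (np.float64(177.84254122578764), np.float64(12.808471780102204), np.int64(85)))
[(100, np.float64(177.5), np.float64(12.7), np.float64(177.1), 2.5)]
(array([ 503.9, -155.2]), 25.8, np.float64(139.6), np.int64(2597), (np.float64(142.113267847269), np.float64(5.9259836758005555), np.int64(191)))
[(151, np.float64(141.7), np.float64(12.3), np.float64(142.9), 2.3), (54, np.float64(-38.2), np.float64(12.0), np.float64(-104.9), 1.1)]
[510.1  13.9] [(np.float64(-145.5), 24, np.float64(0.993)), (np.float64(-142.2), 25, np.float64(0.846)), (np.float64(-141.1), 25, np.float64(0.772))]
go (415, 385, 250, 0) delta [-19.86  51.02  -0.38] yaw -2.602 q6 -2.41 at [ 506.6 -154.8  247.8] [-3.137  0.004 -2.602] t 41.9
```

Orange is home. Next is fresh blue.

Call:
play_rows([
  {"delta_pos":[-1,3,0],"yaw":0,"jaw":100},
  {"delta_pos":[-2.7,7,0],"yaw":0,"jaw":100},
  {"delta_pos":[-4.5,11.5,0],"yaw":0,"jaw":100},
  {"delta_pos":[-6.2,16,0],"yaw":0,"jaw":100},
  {"delta_pos":[-8,20.5,0],"yaw":0,"jaw":100},
  {"delta_pos":[-9.7,25,0],"yaw":0,"jaw":100},
  {"delta_pos":[-11.5,29.5,0],"yaw":0,"jaw":100},
  {"delta_pos":[-13,33.5,0],"yaw":0,"jaw":100},
])

```text
clock: 42.7
eef_pos: [442.8, 202.0, 242.5]
tcp_rot: [3.141, -0.001, -2.602]
contact_force: [0.3, 1.0, 0.3]
opening: 0.996
grasp_force: 0.0
```

Call:
play_rows([
  {"delta_pos":[-1.5,4,0],"yaw":0,"jaw":100},
  {"delta_pos":[-3,8,0],"yaw":0,"jaw":100},
  {"delta_pos":[-4.5,12,0],"yaw":0,"jaw":100},
  {"delta_pos":[-5.7,15,0],"yaw":0,"jaw":100},
  {"delta_pos":[-6,16,0],"yaw":0,"jaw":100},
  {"delta_pos":[-6,16,0],"yaw":0,"jaw":100},
  {"delta_pos":[-6,16,0],"yaw":0,"jaw":100},
  {"delta_pos":[-6,16,0],"yaw":0,"jaw":100},
])

```text
clock: 43.5
eef_pos: [413.6, 366.7, 243.4]
tcp_rot: [-3.141, -0.001, -2.603]
contact_force: [0.3, 0.1, 0.3]
opening: 1.0
grasp_force: 0.0
```

Run:
```python
from h import *
im,d,K=grab('wrist');P=cloud(d,K); x=cap(im,P,(415,385),110,60);print(x,x and capdir(im,P,x[0],110))
if x is not None: go(x[0][0],x[0][1],130,-2.602)
```

```text
(array([414.3, 385.7]), 26.0, np.float64(109.6), np.int64(2097), (np.float64(-73.27160643959608), np.float64(5.781486965216998), np.int64(188))) [(143, np.float64(-76.7), np.float64(12.7), np.float64(-76.5), 2.3), (55, np.float64(101.0), np.float64(11.6), np.float64(34.5), 1.0)]
go (np.float64(414.3), np.float64(385.7), 130, -2.602) delta [-1.02  1.6  11.36] yaw -0.002 q6 -1.39 at [413.8 366.8 243.6] [-3.141 -0.    -2.604] t 43.5
```

Call:
play_rows([
  {"delta_pos":[-0.5,0.8,1],"yaw":0,"jaw":100},
  {"delta_pos":[-1,1.6,3],"yaw":0,"jaw":100},
  {"delta_pos":[-1,1.6,5],"yaw":0,"jaw":100},
  {"delta_pos":[-1,1.6,7],"yaw":0,"jaw":100},
  {"delta_pos":[-1,1.6,9],"yaw":0,"jaw":100},
  {"delta_pos":[-1,1.6,10.5],"yaw":0,"jaw":100},
  {"delta_pos":[-1,1.6,11],"yaw":0,"jaw":100},
  {"delta_pos":[-1,1.6,11],"yaw":0,"jaw":100},
])

```text
clock: 44.35
eef_pos: [413.6, 386.7, 132.9]
tcp_rot: [-3.141, -0.001, -2.603]
contact_force: [0.2, 0.9, -0.0]
opening: 0.995
grasp_force: 0.0
```

Run:
```python
from h import *
im,d,K=grab('wrist');P=cloud(d,K); x=cap(im,P,(414.5,385.5),110,40);print(x,x and capdir(im,P,x[0],110))
if x is not None: go(x[0][0],x[0][1],82,-2.602)
```

```text
(array([414.5, 385.5]), 25.8, np.float64(109.6), np.int64(5078), (np.float64(-74.66941683145622), np.float64(5.938670625140772), np.int64(444))) [(327, np.float64(-76.9), np.float64(12.5), np.float64(-77.8), 2.3), (120, np.float64(100.9), np.float64(11.9), np.float64(42.8), 1.0)]
go (np.float64(414.5), np.float64(385.5), 82, -2.602) delta [ 0.03 -0.16  5.17] yaw -0.001 q6 -1.36 at [414.  387.  133.7] [-3.142 -0.    -2.603] t 44.4
```

Call:
play_rows([
  {"delta_pos":[0,-0.15,1.5],"yaw":0,"jaw":100},
  {"delta_pos":[0,-0.15,3.2],"yaw":0,"jaw":100},
  {"delta_pos":[0,-0.15,4.6],"yaw":0,"jaw":100},
  {"delta_pos":[0,-0.15,5.0],"yaw":0,"jaw":100},
  {"delta_pos":[0,-0.15,5.0],"yaw":0,"jaw":50},
  {"delta_pos":[0,-0.15,5.0],"yaw":0,"jaw":50},
  {"delta_pos":[0,-0.15,5.0],"yaw":0,"jaw":50},
  {"delta_pos":[0,-0.15,5.0],"yaw":0,"jaw":50},
])

```text
clock: 45.2
eef_pos: [415.0, 386.2, 84.8]
tcp_rot: [3.141, 0.001, -2.602]
contact_force: [-0.4, -1.5, 5.4]
opening: 0.574
grasp_force: 31.3
```

Call:
play_rows([
  {"delta_pos":[0,0,0],"yaw":0,"jaw":45},
  {"delta_pos":[0,0,0],"yaw":0,"jaw":45},
  {"delta_pos":[0,0,-2],"yaw":0,"jaw":45},
  {"delta_pos":[0,0,-6],"yaw":0,"jaw":45},
  {"delta_pos":[0,0,-10],"yaw":0,"jaw":45},
  {"delta_pos":[0,0,-14],"yaw":0,"jaw":45},
  {"delta_pos":[0,0,-17],"yaw":0,"jaw":45},
  {"delta_pos":[0,0,-18],"yaw":0,"jaw":45},
])

```text
clock: 46.0
eef_pos: [415.6, 386.7, 267.3]
tcp_rot: [3.141, 0.005, -2.602]
contact_force: [0.9, -0.1, -2.1]
opening: 0.576
grasp_force: 32.0
```

Run:
```python
from h import *
im,d,K=grab('wrist');P=cloud(d,K); print(held(im,P),r.sense()['opening'])
go(510.6,14.1,265,-2.602)
```

```text
('axis', array([415.3, 385.8]), 'tcp', array([415.5, 386.7, 266.9]), 'ang', np.float64(-78.3), 'sep', np.float64(24.4), array([543, 192], dtype=int32)) 0.5717006208553763
go (510.6, 14.1, 265, -2.602) delta [ 10.98 -36.85   0.1 ] yaw -0.0 q6 -1.36 at [415.5 386.7 266.9] [ 3.141  0.005 -2.602] t 46.0
```

Call:
play_rows([
  {"delta_pos":[0.7,-2.5,0],"yaw":0,"jaw":45},
  {"delta_pos":[2,-6.9,0],"yaw":0,"jaw":45},
  {"delta_pos":[3.4,-11.4,0],"yaw":0,"jaw":45},
  {"delta_pos":[4.7,-15.9,0],"yaw":0,"jaw":45},
  {"delta_pos":[6.1,-20.4,0],"yaw":0,"jaw":45},
  {"delta_pos":[7.4,-24.9,0],"yaw":0,"jaw":45},
  {"delta_pos":[8.8,-29.4,0],"yaw":0,"jaw":45},
  {"delta_pos":[10,-33.5,0],"yaw":0,"jaw":45},
])

```text
clock: 46.85
eef_pos: [499.9, 44.7, 261.8]
tcp_rot: [3.14, -0.003, -2.603]
contact_force: [0.3, -0.1, -2.5]
opening: 0.57
grasp_force: 32.1
```

Call:
play_rows([
  {"delta_pos":[0.7,-2.2,0],"yaw":0.15,"jaw":45},
  {"delta_pos":[1,-3.3,0],"yaw":0.3,"jaw":45},
  {"delta_pos":[1,-3.3,0],"yaw":0.45,"jaw":45},
  {"delta_pos":[1,-3.3,0],"yaw":0.6,"jaw":45},
  {"delta_pos":[1,-3.3,0],"yaw":0.75,"jaw":45},
  {"delta_pos":[1,-3.3,0],"yaw":0.9,"jaw":45},
  {"delta_pos":[1,-3.3,0],"yaw":1.05,"jaw":45},
  {"delta_pos":[1,-3.3,0],"yaw":1.18,"jaw":45},
])

```text
clock: 47.65
eef_pos: [508.1, 13.4, 261.5]
tcp_rot: [-3.14, -0.003, 2.495]
contact_force: [-1.0, 0.1, -1.4]
opening: 0.569
grasp_force: 32.2
```

Run:
```python
from h import *
align((510.5,14.1),-148.5,162)
```

```text
('axis', array([507.8,  12.4]), 'tcp', array([508.1,  13.5, 261.6]), 'ang', np.float64(-146.4), 'sep', np.float64(24.6), array([488, 180], dtype=int32))
F [-0.5  0.2 -2. ]
go (np.float64(510.8313146494891), np.float64(15.153769184043279), 162, np.float64(2.451)) delta [-0.14  0.32  9.96] yaw 0.037 q6 -0.89 at [508.1  13.5 261.6] [-3.140e+00 -3.000e-03  2.488e+00] t 47.7
```

Call:
play_rows([
  {"delta_pos":[-0.1,0.2,1.5],"yaw":0.037,"jaw":45},
  {"delta_pos":[-0.1,0.2,4],"yaw":0.037,"jaw":45},
  {"delta_pos":[-0.1,0.2,6.5],"yaw":0.037,"jaw":45},
  {"delta_pos":[-0.1,0.2,8.5],"yaw":0.037,"jaw":45},
  {"delta_pos":[-0.1,0.2,9.6],"yaw":0.037,"jaw":45},
  {"delta_pos":[-0.1,0.2,9.9],"yaw":0.037,"jaw":45},
  {"delta_pos":[-0.1,0.2,9.9],"yaw":0.037,"jaw":45},
  {"delta_pos":[-0.1,0.2,9.9],"yaw":0.037,"jaw":45},
])

```text
clock: 48.5
eef_pos: [511.7, 14.5, 165.4]
tcp_rot: [3.141, 0.001, 2.464]
contact_force: [0.5, -0.4, -2.8]
opening: 0.575
grasp_force: 32.2
```

Run:
```python
from h import *
align((510.5,14.1),-148.5,142)
```

```text
('axis', array([511.3,  13.5]), 'tcp', array([511.8,  14.5, 165.6]), 'ang', np.float64(-147.9), 'sep', np.float64(24.6), array([469, 167], dtype=int32))
F [ 0.5 -0.5 -1.5]
go (np.float64(511.04662188861136), np.float64(15.093707616040234), 142, np.float64(2.454)) delta [ 0.1  -0.01  2.36] yaw 0.01 q6 -0.87 at [511.8  14.5 165.6] [3.141e+00 1.000e-03 2.464e+00] t 48.5
```

Call:
play_rows([
  {"delta_pos":[0.08,0,0.2],"yaw":0.01,"jaw":45},
  {"delta_pos":[0.08,0,0.5],"yaw":0.01,"jaw":45},
  {"delta_pos":[0.08,0,0.8],"yaw":0.01,"jaw":45},
  {"delta_pos":[0.08,0,1.1],"yaw":0.01,"jaw":45},
  {"delta_pos":[0.08,0,1.4],"yaw":0.01,"jaw":45},
  {"delta_pos":[0.08,0,1.7],"yaw":0.01,"jaw":45},
  {"delta_pos":[0.08,0,2.0],"yaw":0.01,"jaw":45},
  {"delta_pos":[0.08,0,2.3],"yaw":0.01,"jaw":45},
])

```text
clock: 49.35
eef_pos: [510.5, 15.0, 141.5]
tcp_rot: [-3.142, -0.0, 2.454]
contact_force: [0.9, -0.4, -1.0]
opening: 0.571
grasp_force: 32.2
```

Run:
```python
from h import *
align((510.5,14.1),-148.5,114)
```

```text
('axis', array([510.1,  14.1]), 'tcp', array([510.3,  15. , 141.1]), 'ang', np.float64(-148.6), 'sep', np.float64(24.6), array([532, 160], dtype=int32))
F [ 0.1  0.9 -2.3]
go (np.float64(510.67285807814346), np.float64(15.007223460191181), 114, np.float64(2.456)) delta [-0.03  0.03  2.71] yaw -0.002 q6 -0.86 at [510.3  15.  141.1] [-3.141e+00 -1.000e-03  2.454e+00] t 49.4
```

Call:
play_rows([
  {"delta_pos":[0,0,0.5],"yaw":0,"jaw":45},
  {"delta_pos":[0,0,1.0],"yaw":0,"jaw":45},
  {"delta_pos":[0,0,1.5],"yaw":0,"jaw":45},
  {"delta_pos":[0,0,2.0],"yaw":0,"jaw":45},
  {"delta_pos":[0,0,2.4],"yaw":0,"jaw":45},
  {"delta_pos":[0,0,2.6],"yaw":0,"jaw":45},
  {"delta_pos":[0,0,2.75],"yaw":0,"jaw":45},
  {"delta_pos":[0,0,2.75],"yaw":0,"jaw":45},
])

```text
clock: 50.2
eef_pos: [510.7, 14.9, 114.8]
tcp_rot: [-3.141, 0.0, 2.454]
contact_force: [-2.8, -0.2, 4.1]
opening: 0.572
grasp_force: 32.9
```

Call:
play_rows([
  {"delta_pos":[0,0,0],"yaw":0,"jaw":70},
  {"delta_pos":[0,0,0],"yaw":0,"jaw":75},
  {"delta_pos":[0,0,0],"yaw":0,"jaw":75},
  {"delta_pos":[0,0,-1.5],"yaw":0,"jaw":75},
  {"delta_pos":[0,0,-4],"yaw":0,"jaw":75},
  {"delta_pos":[0,0,-8],"yaw":0,"jaw":75},
  {"delta_pos":[0,0,-12],"yaw":0,"jaw":75},
  {"delta_pos":[0,0,-14],"yaw":0,"jaw":75},
])

```text
clock: 51.0
eef_pos: [511.9, 15.0, 257.8]
tcp_rot: [3.139, 0.003, 2.454]
contact_force: [0.1, 0.6, -0.6]
opening: 0.748
grasp_force: 0.0
```

Run:
```python
from h import *
im,d,K=grab('wrist','w20');P=cloud(d,K)
for c in [(507,-70.5),(504,-155),(510.5,14)]:
    x=cap(im,P,c,140);print(x); x and print(capdir(im,P,x[0],140))
print('knob',cap(im,P,(441,-233),104,25))
go(441.4,-233,250,0)
```

```text
(array([507.7, -69.2]), 25.5, np.float64(139.5), np.int64(1414), (np.float64(-176.7754562555526), np.float64(8.532198505835483), np.int64(155)))
[(142, np.float64(-177.9), np.float64(12.8), np.float64(-177.5), 2.0), (25, np.float64(-2.1), np.float64(13.8), np.float64(-43.7), 2.0)]
(array([ 497.5, -151.7]), 24.0, np.float64(139.5), np.int64(703), (np.float64(126.31265014252989), np.float64(5.329681438719601), np.int64(71)))
[(77, np.float64(126.8), np.float64(5.3), np.float64(139.0), 2.3)]
(array([510.5,  14. ]), 26.0, np.float64(139.5), np.int64(2415), (np.float64(-150.29258475559587), np.float64(6.284679037457856), np.int64(151)))
[(147, np.float64(-148.5), np.float64(12.8), np.float64(-149.4), 2.4), (58, np.float64(32.9), np.float64(12.1), np.float64(96.5), 1.0), (8, np.float64(156.3), np.float64(21.1), np.float64(83.3), 2.8)]
knob (array([ 441.5, -231.6]), 9.0, np.float64(102.8), np.int64(121), (np.float64(128.86233036106748), np.float64(5.249790226895575), np.int64(7)))
go (441.4, -233, 250, 0) delta [-10.21 -23.72   0.93] yaw 2.454 q6 -0.86 at [513.   15.1 259.8] [3.137 0.005 2.454] t 51.0
```

All three fresh cartridges are home (cap tops 139.5 mm), and the valve is still closed. Now to the lever.

Call:
play_rows([
  {"delta_pos":[-1,-2.3,0],"yaw":0.14,"jaw":55},
  {"delta_pos":[-2.5,-5.8,0],"yaw":0.28,"jaw":55},
  {"delta_pos":[-4,-9.3,0],"yaw":0.42,"jaw":55},
  {"delta_pos":[-5.5,-12.8,0],"yaw":0.56,"jaw":55},
  {"delta_pos":[-7,-16.3,0],"yaw":0.7,"jaw":55},
  {"delta_pos":[-8.5,-19.8,0],"yaw":0.84,"jaw":55},
  {"delta_pos":[-10,-23.2,0],"yaw":0.98,"jaw":55},
  {"delta_pos":[-10.2,-23.7,0],"yaw":1.12,"jaw":55},
])

```text
clock: 51.85
eef_pos: [437.9, -235.9, 253.9]
tcp_rot: [-3.141, 0.001, 1.326]
contact_force: [0.2, -0.0, 0.6]
opening: 0.546
grasp_force: 0.0
```

Call:
play_rows([
  {"delta_pos":[0,0,0],"yaw":0.15,"jaw":55},
  {"delta_pos":[0,0,0],"yaw":0.3,"jaw":55},
  {"delta_pos":[0,0,0],"yaw":0.45,"jaw":55},
  {"delta_pos":[0,0,0],"yaw":0.6,"jaw":55},
  {"delta_pos":[0,0,0],"yaw":0.75,"jaw":55},
  {"delta_pos":[0,0,0],"yaw":0.9,"jaw":55},
  {"delta_pos":[0,0,0],"yaw":1.05,"jaw":55},
  {"delta_pos":[0,0,0],"yaw":1.18,"jaw":55},
])

```text
clock: 52.65
eef_pos: [438.8, -232.8, 253.8]
tcp_rot: [-3.141, 0.0, 0.148]
contact_force: [-0.5, 0.6, -0.7]
opening: 0.553
grasp_force: 0.0
```

Run:
```python
from h import *
im,d,K=grab('wrist','w21');P=cloud(d,K)
for c in [(507,-70.5),(504,-155),(510.5,14)]:
    x=cap(im,P,c,140);print(x); x and print(capdir(im,P,x[0],140))
k=cap(im,P,(441,-233),104,15);print('knob',k)
for c in [(407,-414.5),(489.5,-424)]: print(cap(im,P,c,114))
go(441.4,-233,125,0)
```

```text
(array([507.9, -70.7]), 25.9, np.float64(139.5), np.int64(1936), (np.float64(176.1400736862857), np.float64(6.123805463559166), np.int64(121)))
[(98, np.float64(176.6), np.float64(12.1), np.float64(177.6), 2.5), (39, np.float64(-2.5), np.float64(12.3), np.float64(47.2), 1.0)]
(array([ 504.3, -155.3]), 25.7, np.float64(139.6), np.int64(2560), (np.float64(143.3686847507685), np.float64(5.295715740000412), np.int64(192)))
[(148, np.float64(142.9), np.float64(12.0), np.float64(142.0), 2.4), (54, np.float64(-39.0), np.float64(12.2), np.float64(-66.6), 1.0)]
(array([510.1,  13.1]), 25.9, np.float64(139.5), np.int64(1314), (np.float64(-148.86827876763076), np.float64(5.570822380900385), np.int64(77)))
[(70, np.float64(-149.3), np.float64(11.3), np.float64(-146.6), 2.5), (28, np.float64(33.2), np.float64(13.5), np.float64(69.2), 1.1)]
knob (array([ 442. , -232.2]), 9.1, np.float64(103.3), np.int64(245), (np.float64(166.76400711422897), np.float64(0.5859894196827393), np.int64(19)))
(array([ 408.1, -413.3]), 25.5, np.float64(113.7), np.int64(1254), (np.float64(-145.16753639874278), np.float64(5.946429932589398), np.int64(123)))
(array([ 489.3, -423.6]), 26.1, np.float64(113.6), np.int64(1372), (np.float64(151.1280258395443), np.float64(5.896649914057198), np.int64(128)))
go (441.4, -233, 125, 0) delta [ 0.26  0.06 12.88] yaw 0.141 q6 0.94 at [ 438.8 -232.8  253.8] [-3.141  0.     0.141] t 52.7
```

Call:
play_rows([
  {"delta_pos":[0.2,0,2],"yaw":0.14,"jaw":55},
  {"delta_pos":[0.2,0,5],"yaw":0.14,"jaw":55},
  {"delta_pos":[0.2,0,8],"yaw":0.14,"jaw":55},
  {"delta_pos":[0.2,0,11],"yaw":0.14,"jaw":55},
  {"delta_pos":[0.2,0,13],"yaw":0.14,"jaw":55},
  {"delta_pos":[0.2,0,13],"yaw":0.14,"jaw":55},
  {"delta_pos":[0.2,0,13],"yaw":0.14,"jaw":55},
  {"delta_pos":[0.2,0,13],"yaw":0.14,"jaw":55},
])

```text
clock: 53.5
eef_pos: [441.7, -233.0, 125.4]
tcp_rot: [3.141, -0.002, 0.015]
contact_force: [0.2, 0.5, -0.3]
opening: 0.552
grasp_force: 0.0
```

```bash
python3 -c "
from h import *
go(441.7,-232.6,80,0)"
```

```text
go (441.7, -232.6, 80, 0) delta [-0.01 -0.04  4.54] yaw 0.015 q6 1.07 at [ 441.7 -233.   125.4] [ 3.141e+00 -2.000e-03  1.500e-02] t 53.5
```

Call:
play_rows([
  {"delta_pos":[0,0,1.5],"yaw":0,"jaw":55},
  {"delta_pos":[0,0,3],"yaw":0,"jaw":55},
  {"delta_pos":[0,0,4.4],"yaw":0,"jaw":55},
  {"delta_pos":[0,0,4.4],"yaw":0,"jaw":55},
  {"delta_pos":[0,0,4.4],"yaw":0,"jaw":30},
  {"delta_pos":[0,0,4.4],"yaw":0,"jaw":15},
  {"delta_pos":[0,0,4.4],"yaw":0,"jaw":5},
  {"delta_pos":[0,0,4.4],"yaw":0,"jaw":5},
], grip_force=25)

```text
clock: 54.3
eef_pos: [441.6, -232.9, 81.4]
tcp_rot: [3.141, -0.001, 0.014]
contact_force: [-1.0, 0.2, 7.1]
opening: 0.189
grasp_force: 25.4
```

Call:
play_rows([
  {"delta_pos":[0,0,0],"yaw":0,"jaw":5},
  {"delta_pos":[0,0,0],"yaw":0,"jaw":5},
  {"delta_pos":[0,0,0],"yaw":0,"jaw":5},
  {"delta_pos":[0,0,0],"yaw":0,"jaw":5},
  {"delta_pos":[0,0,0],"yaw":0,"jaw":5},
  {"delta_pos":[0,0,0],"yaw":0,"jaw":5},
  {"delta_pos":[0,0,0],"yaw":0,"jaw":5},
  {"delta_pos":[0,0,0],"yaw":0,"jaw":5},
])

```text
clock: 55.1
eef_pos: [441.6, -232.9, 81.4]
tcp_rot: [3.141, -0.002, 0.014]
contact_force: [-0.9, 0.5, 7.2]
opening: 0.189
grasp_force: 25.4
```

Run:
```python
from h import *
p,ro,s=tool(); A=np.array([496.4,-234.9])
go(*p,ro[2]);print(s['opening'],s['grasp_force'],s['contact_force'])
from scipy.spatial.transform import Rotation as R
M=R.from_euler('xyz',ro).as_matrix()
a0=np.arctan2(p[1]-A[1],p[0]-A[0]); rad=np.hypot(*(p[:2]-A)); print(a0,rad)
tgt=np.pi-0.04+0.8727
for f in range(1,9):
    a=a0+f*(tgt-a0)/8; T=A+53.5*np.array([np.cos(a),np.sin(a)]); D=M.T@np.r_[T-p[:2],0]/10
    print(f,np.round(T,1),np.round(D,2),round(a0-a,2))
```

```text
go (np.float64(441.57300208261086), np.float64(-232.91094631786086), np.float64(81.40507506933822), np.float64(0.014)) delta [0. 0. 0.] yaw 0.0 q6 1.07 at [ 441.6 -232.9   81.4] [ 3.141e+00 -2.000e-03  1.400e-02] t 55.1
0.18932370071320048 25.3856098651886 [-0.94796144  0.53188822  7.23074081]
3.105329830204365 54.86306622112751
1 [ 443.  -238.8] [0.14 0.59 0.  ] -0.11
2 [ 443.8 -244.5] [0.2  1.16 0.  ] -0.22
3 [ 445.1 -250.2] [0.33 1.73 0.  ] -0.33
4 [ 447.1 -255.6] [0.52 2.28 0.  ] -0.43
5 [ 449.6 -260.9] [0.77 2.81 0.  ] -0.54
6 [ 452.7 -265.8] [1.07 3.3  0.  ] -0.65
7 [ 456.3 -270.3] [1.42 3.76 0.01] -0.76
8 [ 460.4 -274.5] [1.82 4.18 0.01] -0.87
```

Call:
play_rows([
  {"delta_pos":[0.05,0.7,0],"yaw":-0.12,"jaw":5},
  {"delta_pos":[0.15,1.35,0],"yaw":-0.25,"jaw":5},
  {"delta_pos":[0.3,2.0,0],"yaw":-0.38,"jaw":5},
  {"delta_pos":[0.6,2.65,0],"yaw":-0.51,"jaw":5},
  {"delta_pos":[1.0,3.25,0],"yaw":-0.64,"jaw":5},
  {"delta_pos":[1.4,3.75,0],"yaw":-0.76,"jaw":5},
  {"delta_pos":[1.8,4.18,0],"yaw":-0.87,"jaw":5},
  {"delta_pos":[1.8,4.18,0],"yaw":-0.87,"jaw":5},
])

```text
clock: 55.9
eef_pos: [460.4, -275.8, 81.5]
tcp_rot: [3.139, 0.001, 0.888]
contact_force: [-2.2, -5.2, 6.2]
opening: 0.183
grasp_force: 25.4
```

Run:
```python
from h import *
p,ro,s=tool(); A=np.array([496.4,-234.9]); a=np.arctan2(p[1]-A[1],p[0]-A[0])
print((a-(np.pi-.04))%(2*np.pi),np.hypot(*(p[:2]-A)),s['contact_force'],ro[2])
im,d,K=grab('wrist','w22'); cv2.imwrite('pics/v22.png',cv2.resize(im[100:330,200:440,::-1],None,fx=2.5,fy=2.5))
```

```text
0.8891418299422602 54.46211908445482 [-2.22335292 -5.17969021  6.2016278 ] 0.8880014816410648
```

View pics/v22.png

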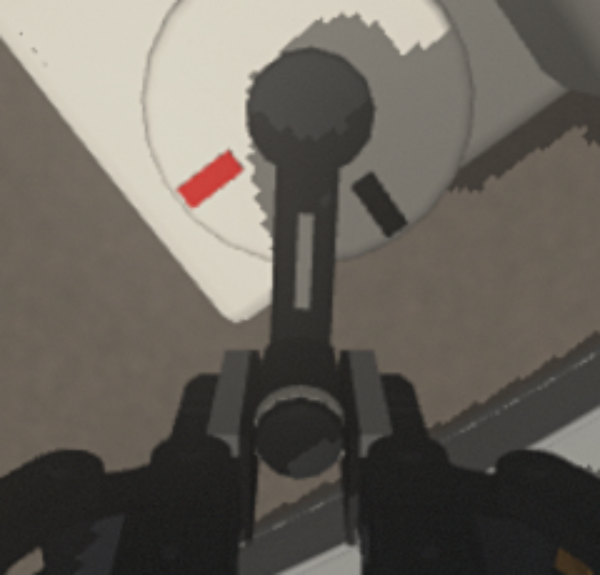

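The lever covers the yellow mark, with red at (210,180) and black at (380,205) free on either side. Release and rise.

Call:
play_rows([
  {"delta_pos":[0,0,0],"yaw":0,"jaw":45},
  {"delta_pos":[0,0,0],"yaw":0,"jaw":45},
  {"delta_pos":[0,0,0],"yaw":0,"jaw":45},
  {"delta_pos":[0,0,-2],"yaw":0,"jaw":45},
  {"delta_pos":[0,0,-6],"yaw":0,"jaw":45},
  {"delta_pos":[0,0,-11],"yaw":0,"jaw":45},
  {"delta_pos":[0,0,-16],"yaw":0,"jaw":45},
  {"delta_pos":[0,0,-18],"yaw":0,"jaw":45},
])

```text
clock: 56.75
eef_pos: [461.1, -274.9, 265.3]
tcp_rot: [3.135, -0.001, 0.884]
contact_force: [-1.1, -0.8, -0.7]
opening: 0.45
grasp_force: 0.0
```

Run:
```python
from h import *
im,d,K=grab('wrist','w23');P=cloud(d,K)
k=cap(im,P,(461,-276),104,15); print(k); A=np.array([496.4,-234.9]); v=np.array(k[0])-A; print((np.arctan2(v[1],v[0])-(np.pi-.04))%(2*np.pi))
m=(np.hypot(P[...,0]-497,P[...,1]+235)<50)&(abs(P[...,2]-54)<4); print('valve',cv2.minEnclosingCircle(P[m][:,:2].astype(np.float32)))
for c in [(407,-414.5),(489.5,-424),(504,-155),(507,-70.5)]: print(cap(im,P,c,114 if c[1]<-300 else 140))
```

```text
(array([ 459.9, -276.1]), 8.8, np.float64(103.2), np.int64(227), (np.float64(160.86097845165315), np.float64(0.59575672311623), np.int64(21)))
0.8858136104192518
valve ((497.8284606933594, -229.42657470703125), 43.5149040222168)
(array([ 404.5, -412.3]), 25.2, np.float64(113.6), np.int64(720), (np.float64(-131.20500680532876), np.float64(10.606711301200429), np.int64(87)))
(array([ 490.2, -422.6]), 25.6, np.float64(113.6), np.int64(1211), (np.float64(160.2334655644994), np.float64(6.085772092807317), np.int64(112)))
(array([ 504. , -155.5]), 25.8, np.float64(139.6), np.int64(2403), (np.float64(139.34390693456663), np.float64(5.410169284638575), np.int64(184)))
(array([503.8, -75.3]), 24.3, np.float64(139.3), np.int64(703), (np.float64(154.69270362467006), np.float64(13.440403127418174), np.int64(56)))
```

View pics/w23.png

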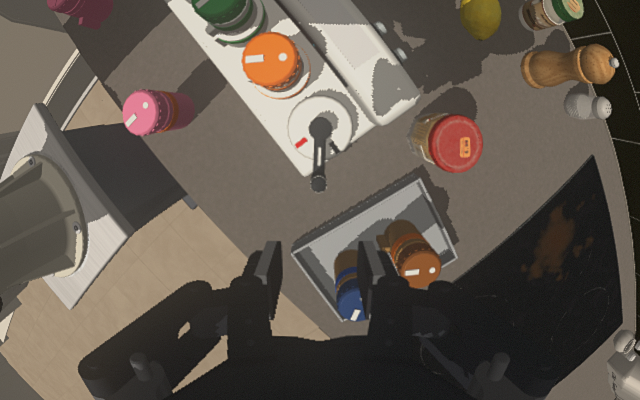

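Everything is in place: the lever is on the flush mark (about 0.886 against 0.87), both spent cartridges stand in the tray, and the fresh ones are home. Handing in.

```bash
python3 -c "
from rig import r
print(r.sign_off())"
```

```text
the job is handed in; nothing more can be done
None
```

The job is done and handed in: the valve was closed first, the two spent cartridges (blue and orange) are in the drip tray, all three fresh cartridges are fully home in their own bays, and the lever now measures 0.886 against the 0.87 flush mark.

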